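Sign off the finished coffee pot with the workshop stamp

TASK

Sign off the one finished coffee pot, the bright copper one with a handle: set it down gently, upright, in the empty compartment of the crate, and stamp the job card it was standing on, squarely inside the printed box, pressing the stamp's head all the way down to its stop. Put the stamp back upright on its rubber mat with the head up, make no stamp mark anywhere else, and leave the unfinished pots and everything else where they are.

Things in the scene. Friction and masses are not known exactly. Their poses are not given: they have to be found in the camera images.
- pot_finished: the finished coffee pot: bright copper, 88 mm tall, belly 84 mm across, waist 54 mm across from 62 to 74 mm up, rim 64 mm, open top, 0.2 to 0.4 kg. It alone has a handle: a 9 to 15 mm bar of brass and wood along its own +x, rising from the rim to a tip 155 mm from the axis, 124 mm up. Origin: centre of underside, z up. Starts upright on the stamp box of one of the three cards
- pot_rough_a: unfinished pot: same body, dull dark brown, no handle, standing on another job card. Origin: centre of its underside
- pot_rough_b: second unfinished pot, the same, on the remaining card
- card_1: job card 1, fixed to the bench: cream card 150 x 105 x 2 mm, 150 mm along its own x, blue strip along its +x end. Origin: centre of its underside
- card_1_box (a point): centre of the printed stamp box of card 1, on its upper face: dark outline 110 mm (along the card's x) by 78 mm (y), its middle 12 mm from the card's middle towards -x
- card_2: job card 2, fixed to the bench: cream card 150 x 105 x 2 mm, 150 mm along its own x, blue strip along its +x end. Origin: centre of its underside
- card_2_box (a point): centre of the printed stamp box of card 2, on its upper face: dark outline 110 mm (along the card's x) by 78 mm (y), its middle 12 mm from the card's middle towards -x
- card_3: job card 3, fixed to the bench: cream card 150 x 105 x 2 mm, 150 mm along its own x, blue strip along its +x end. Origin: centre of its underside
- card_3_box (a point): centre of the printed stamp box of card 3, on its upper face: dark outline 110 mm (along the card's x) by 78 mm (y), its middle 12 mm from the card's middle towards -x
- stamp: self-inking stamp, black with red inlays, on its mat: open frame with foot 92 (own x) x 60 (y) x 13 mm. Origin: centre of the foot's underside, z up. Its plunger head slides on the frame: hood 84 x 50 mm (64 to 110 mm up at rest), above it a flat-sided handle 70 (x) x 34 mm (y), 110 to 157 mm up. Lifted by the handle, the frame hangs below. 0.4 kg. Prints under its middle
- stamp_head (a joint): travel of the stamp's plunger head, m: 0 = up (at rest), 0.028 = fully down on its stop. Spring: about 4 N on top starts it moving, about 14 N holds it at the stop; it springs back up by itself
- stamp_top (a point): centre of the top of the stamp's plunger head, 157 mm above the foot's underside when up
- board: fixed plywood board 220 (x) x 250 (y) x 15 mm, left or right of the cards (the crate is on the other side). Carries the stamp's mat and, on its +x side, a red pencil tin (centre x +70, y +80 mm; pencils to 165 mm above the bench), an ink bottle (x +78, y -10 mm, 88 mm high) and a block of tickets (x +62, y -80 mm, 37 mm high). Origin: centre of underside
- stamp_mat (a point): centre of the upper face of the stamp's black rubber mat, 130 (board's x) x 100 mm, 18 mm above the bench, at x -35 mm on the board
- crate: fixed open wooden crate, 220 (x) x 260 (y) x 50 mm high, walls and floor 8 mm, split by a middle wall as high as the sides into two compartments of about 204 x 118 mm: the one on its own +y side holds a bowl and a cup, the one on its -y side is empty. Origin: centre of its underside
- crate_free (a point): centre of the floor of the crate's empty compartment, 8 mm above the bench
- crate_bowl: copper bowl, 98 mm across, 42 mm high, in the filled compartment; origin: centre of its underside
- crate_cup: brass cup, 72 mm across, 70 mm high, in the filled compartment; origin: centre of its underside
- doming_block: steel doming cube, 64 mm, standing near the cards; origin: centre of its underside
- rivet_tin: aluminium tin of rivets, 68 mm across, 62 mm high, near the cards; origin: centre of its underside
- polish_bottle: white bottle of polish with yellow label and blue cap, 62 mm across, 200 mm tall, 0.6 kg, standing between cards and crate or board, easily knocked over; origin: centre of its underside
- flux_jar: amber jar, 68 mm across, 85 mm high, near the cards; origin: centre of its underside
Not all that is in view belongs to the job. Of the things that look like the stamp, the larger one is meant.

How it is judged:
By the outcome, as a careful person would: the job done as asked, in the order asked, and still so for the second after the job is handed in, with the robot touching nothing.
It also fails if it takes over 69 s, if anything falls off the work surface, if the arm or the gripper's body presses on something with over 40 N, if the wrist force passes 120 N, or if a joint passes its speed limit or range.

ROBOT

A 6-joint arm with a two-finger parallel gripper is mounted at the origin on the work surface. World frame = base frame: x ahead of the robot, y to its left, z up, the work surface at z = 0. Lengths are in m, angles in degrees, forces in N, time in s.
With the tool pointing down it reaches from about 0.35 to 0.875 m from the base axis. Payload 4.2 kg.
Tool frame: the origin (TCP) lies on the front face of the gripper's body, between the roots of the fingers; the fingertips stand 70 mm ahead of it and the grasp point (between the pads) lies 51 mm ahead of it; x points along the fingers, y is the direction in which the jaws open and shut, and the axes are right-handed (so a half turn about x gives the same grasp; the last joint's range is limited). The gripper opens to 87 mm and grips with 3 to 60 N. Pads are 19 mm wide; open, the fingers measure 117 mm over their backs; the gripper's body (75 mm by 190 mm) begins 51 mm behind the grasp point.
Start: joints at [14.817, 22.042, 0.453, 0, -68.411, -14.817], TCP at [0.625, 0, 0.292] pointing down, gripper open.
Joint ranges: [-179.83, 179.83], [-69.29, 118.12], [-61.27, 80.66], [-181.25, 117.63], [-171.15, -9.14], [-177.46, 177.46]. Speed limits (degrees/s): [159.86, 159.86, 180, 180, 180, 180].

INTERFACE

Orientations are given as a 3x3 rotation matrix whose columns are the frame's x, y, z axes.
In Python, from station import r, viewer, spotter gives the robot as it stands.
- The arm moves only by the tool move_arm, never from a script. Its argument "series" is a list that holds one entry, the list of rows, each a list of 7 numbers: the turn, a rotation vector about the world's x, y, z scaled (see below), then the shift along the world's x, y, z scaled (see below), then the opening, from 0 (shut) to 1 (fully open). A call has 1 to 20 rows; each row shifts and turns the pose as measured when the row begins; what a row does not reach is not made up. The controller multiplies each number of a shift by 60 mm and each number of a turn by 8 degrees. A row lasts 1/8 s, in which the tool goes at most 62.5 mm and 10.7 degrees, less where a joint would pass 70% of its speed; a pose out of reach is approached as far as the arm can. A call with a number of a shift or a turn outside -1 to 1 is refused whole. A call with a gripper value outside its range is refused whole. The fingers move at their own pace and stop on an object; the grip force is fixed at half the most. Time passes only in rows, so rows that do not move let the fingers close. It gives the time, the measured TCP pose, the force and the opening at its end, in the units of the state.
- r.sense(): the state, without advancing time (a new reading comes with each control period).
- viewer.capture(name): name is "scene" or "side" or "wrist"; returns (picture, depth): 480x640x3 uint8, red, green, blue; 480x640 float32, m along the optical axis (not along the pixel's ray), 0 where there is no reading.
- viewer.camera_params(name): a dict with "mtx" (3x3 intrinsics, pixels), "pose" (4x4, takes a point from camera to world coordinates). Camera axes: x right, y down, z forward; pixel columns grow to the right and rows downward; lengths in m; the calibration is good to about 2 mm. A picture is of the moment at which its call begins: read the wrist's pose just before it. camera_params takes no time and is no camera call; for the wrist camera it gives the pose at the moment of the call.
- r.finish_job(): hands the job in, once; it reports no verdict.
Trained networks look in the newest picture that a camera, given by its name, has taken for a name from the list of things; names that differ only in an ending like _2 or _b are one class to them, and where a whole thing is asked for, a point or a joint stands for the part that bears it (a point fixed in the world has none). Each returns a list of dicts, best first, with "conf" (0 to 1); they miss things now and then, are a little off and sometimes report something else, mostly with a low value. They report only what shows in the picture. A call takes as long as a camera call. They do not tell look-alikes from the thing itself.
- spotter.find_in(camera, name): "centre" ([column, row] in pixels, amid what is visible of it).
- spotter.trace(camera, name): "mask" (480x640 bool, what is visible of it) and "centre" ([column, row] in pixels, amid what is visible of it).
The state is a dict: "time_s": time; "joints": joint angles; "joint_velocities": joint speeds; "effort": joint torques, N m; "tcp_pos": TCP position; "ee_rot": TCP orientation; "wrist_force": force on the tool from outside, world axes, zero at the start; "moment": the same for the moment, N m; "gripper_width": opening from 0.0 (shut) to 1.0 (fully open).
Only numpy, scipy, OpenCV 4.12 (cv2) and the standard library are available. Lean on these libraries where they do the work, as an engineer would, in place of code of your own. Each camera call takes 0.05 s, during which the arm holds its last target.

## Working session

There is one attempt and no reset: what is moved stays moved. The work goes in short steps, Python scripts to look and compute and a tool call to move; the robot and the scene stay as the last step left them, time stands still between calls to the robot, and variables do not carry over. Pictures are saved under pics/ and viewed, and the job is handed in when it is done.

Besides the shell and the picture viewer there is one more tool, called after ">>>" as name([rows], argument=value, ...), one row to a line, values as JSON. move_arm: Moves the arm, as the interface text tells. Its arguments: {"type":"object","properties":{"series":{"type":"array","items":{"type":"array","items":{"type":"array","items":{"type":"number","minimum":-1,"maximum":1}}}}},"required":["series"]}

```bash
ls; mkdir -p pics
cat > h.py <<'E'
import numpy as np, cv2
from station import r, viewer, spotter
def cap(n,fn=None):
    p=viewer.camera_params(n); im,d=viewer.capture(n)
    if fn: cv2.imwrite('pics/'+fn,im[:,:,::-1])
    return im,d,p
def cloud(d,p):
    K=p['mtx'];T=np.array(p['pose']);v,u=np.mgrid[0:480,0:640]
    P=np.stack([(u-K[0][2])/K[0][0]*d,(v-K[1][2])/K[1][1]*d,d],-1)
    W=P@T[:3,:3].T+T[:3,3]; W[d<=0]=np.nan
    return W
E
python3 - <<'E'
from h import *
for n in ['scene','side','wrist']:
    im,d,p=cap(n,n+'0.png'); np.savez('/tmp/'+n,im=im,d=d,K=p['mtx'],T=p['pose'])
    print(n,np.round(p['pose'],3).tolist(),p['mtx'][0][0])
print(r.sense())
E
```

```text
pics
scene [[0.443, 0.692, -0.57, 1.313], [0.896, -0.348, 0.274, -0.409], [-0.009, -0.633, -0.774, 1.177], [0.0, 0.0, 0.0, 1.0]] 536.9579210559159
side [[-0.784, -0.492, 0.379, 0.026], [-0.621, 0.615, -0.487, 0.612], [0.007, -0.616, -0.787, 1.162], [0.0, 0.0, 0.0, 1.0]] 451.13946639960545
wrist [[-1.0, 0.001, -0.002, 0.625], [0.001, 0.964, 0.266, -0.072], [0.003, 0.266, -0.964, 0.383], [0.0, 0.0, 0.0, 1.0]] 347.2203631718583
{'time_s': 0.15, 'joints': array([ 1.48156365e+01,  2.20802166e+01,  3.98247224e-01, -1.93551705e-02,
       -6.84102058e+01, -1.48167499e+01]), 'joint_velocities': array([-0.07338405, -0.15322991,  0.27045465,  0.10258287, -0.02052287,
        0.0819842 ]), 'effort': array([ 3.86667998e-04, -3.91052306e+01,  1.87588084e+01,  4.22235444e+00,
        1.23758311e-02, -1.38926293e-04]), 'tcp_pos': array([6.24670441e-01, 8.90477760e-06, 2.91421687e-01]), 'ee_rot': array([[-1.63557618e-03, -9.99998652e-01,  1.43897595e-04],
       [-1.07701948e-04,  1.44073942e-04,  9.99999984e-01],
       [-9.99998657e-01,  1.63556066e-03, -1.07937446e-04]]), 'wrist_force': array([ 0.70383919,  0.06252757, -0.19518137]), 'moment': array([0.0763128 , 0.02329412, 0.03256612]), 'gripper_width': 1.003150308260468}
```

View pics/scene0.png

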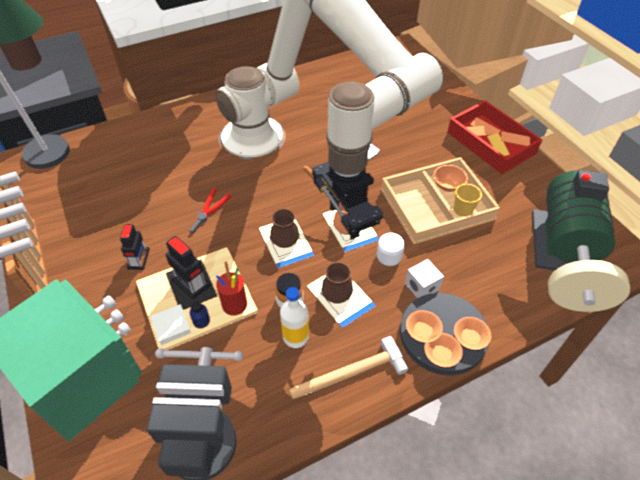

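View pics/side0.png

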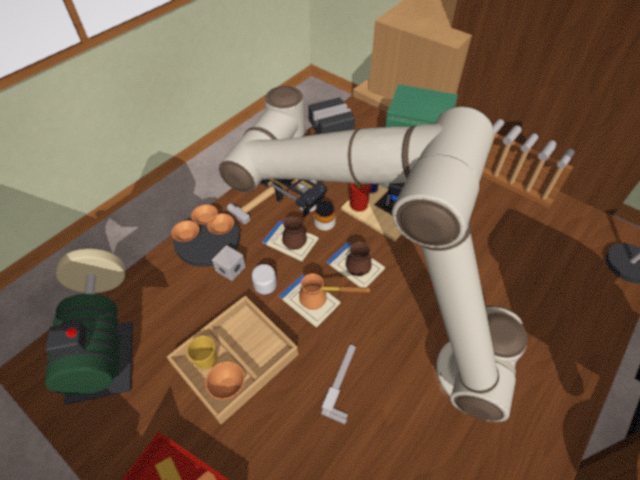

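View pics/wrist0.png

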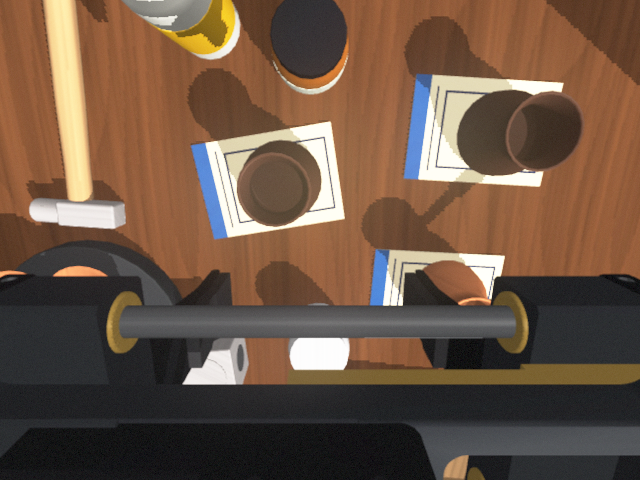

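The scene view shows cards at about (287,240), (350,230) and (340,292). The board and stamp are at (190,280), with a smaller look-alike stamp at (132,247), and the crate is at (440,200). In the side view the copper pot is at (312,291), its handle pointing to (368,290). Next I build a metric top view.

```bash
cat > top.py <<'E'
from h import *
def top(names,x0,x1,y0,y1,s=0.002):
    H=int((x1-x0)/s);Wd=int((y1-y0)/s)
    img=np.zeros((H,Wd,3),np.uint8);hm=np.full((H,Wd),-1.)
    for n in names:
        z=np.load('/tmp/%s.npz'%n); W=cloud(z['d'],dict(mtx=z['K'],pose=z['T']))
        P=W.reshape(-1,3);C=z['im'].reshape(-1,3)
        ok=np.isfinite(P).all(1)&(P[:,2]<0.24)&(P[:,2]>-.05); P=P[ok];C=C[ok]
        i=((x1-P[:,0])/s).astype(int);j=((y1-P[:,1])/s).astype(int)
        k=(i>=0)&(i<H)&(j>=0)&(j<Wd)
        i,j,P,C=i[k],j[k],P[k],C[k]
        o=np.argsort(P[:,2])
        i,j,P,C=i[o],j[o],P[o],C[o]
        up=P[:,2]>hm[i,j]-0.0
        img[i[up],j[up]]=C[up];hm[i[up],j[up]]=P[up,2]
    return img,hm
if __name__=='__main__':
    x0,x1,y0,y1=.2,1.0,-.6,.6
    for tag,ns in [('a',['scene']),('b',['side']),('c',['wrist'])]:
        im,hm=top(ns,x0,x1,y0,y1,.002 if tag!='c' else .002)
        im=cv2.resize(im,(798,532),interpolation=cv2.INTER_NEAREST) # 665 px/m
        im=im[:,:,::-1].copy()
        for k in range(-5,6):
            c=int((y1-k*.1)*665);cv2.line(im,(c,0),(c,531),(255,255,0),1);cv2.putText(im,'%.1f'%(k*.1),(c,10),0,.35,(0,255,255),1)
        for k in range(3,10):
            c=int((x1-k*.1)*665);cv2.line(im,(0,c),(797,c),(255,255,0),1);cv2.putText(im,'%.1f'%(k*.1),(0,c),0,.35,(0,255,255),1)
        cv2.imwrite('pics/top_%s.png'%tag,im)
E
python3 top.py
```

```text
(no output)
```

View pics/top_a.png

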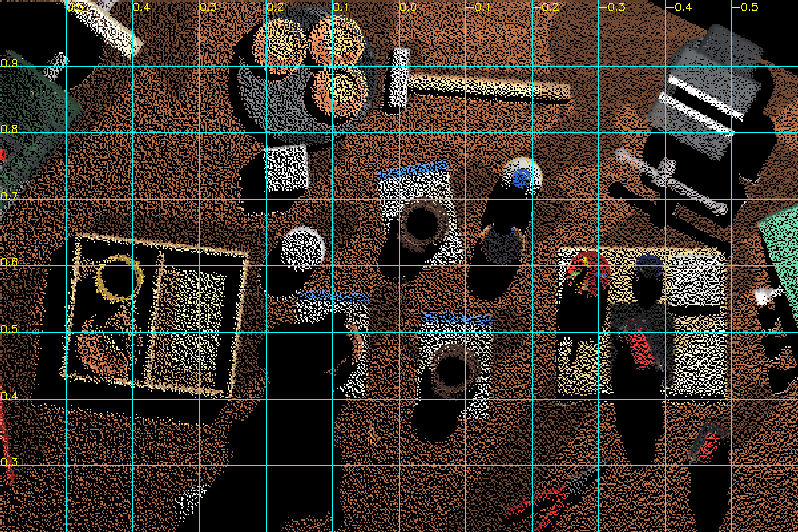

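View pics/top_b.png

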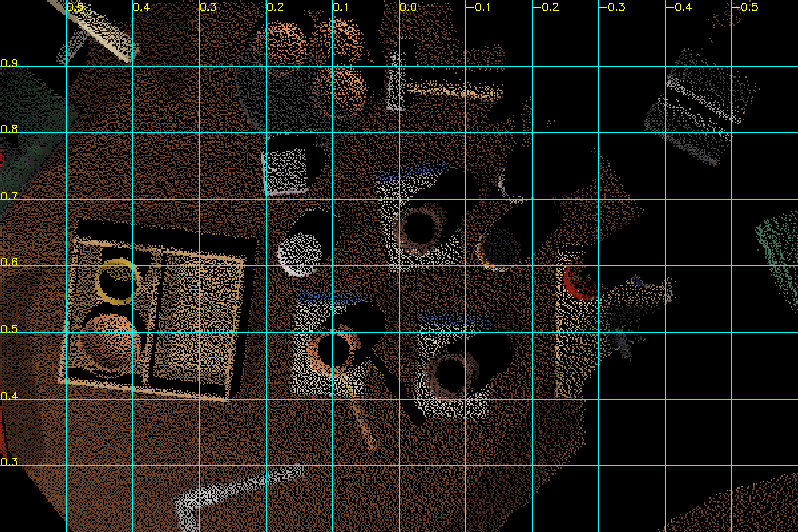

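View pics/top_c.png

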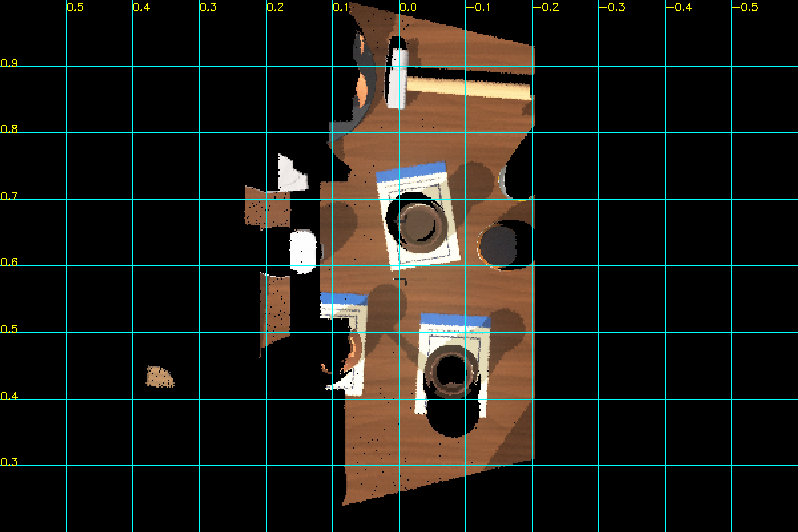

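```bash
cat > meas.py <<'E'
from h import *
def circ(P):
    A=np.c_[2*P[:,:2],np.ones(len(P))];b=(P[:,:2]**2).sum(1)
    s=np.linalg.lstsq(A,b,rcond=None)[0];return s[:2],np.sqrt(s[2]+s[:2]@s[:2])
E
python3 - <<'E'
from meas import *
D={}
for n in ['scene','side','wrist']:
    z=np.load('/tmp/%s.npz'%n); D[n]=(z['im'],cloud(z['d'],dict(mtx=z['K'],pose=z['T'])))
def sel(n,cx,cy,rad,z0,z1):
    P=D[n][1].reshape(-1,3);C=D[n][0].reshape(-1,3)
    k=np.isfinite(P).all(1)&(np.hypot(P[:,0]-cx,P[:,1]-cy)<rad)&(P[:,2]>z0)&(P[:,2]<z1)
    return P[k],C[k]
for nm,n,c in [('fin','side',(.475,.10)),('ra','scene',(.44,-.08)),('ra','side',(.44,-.08)),('ra','wrist',(.44,-.08)),('rb','wrist',(.655,-.03)),('rb','side',(.655,-.03)),('rb','scene',(.655,-.03))]:
    P,_=sel(n,*c,.06,.084,.1); 
    P2=P[P[:,2]>P[:,2].max()-.006] 
    print(nm,n,len(P),P[:,2].max(),*circ(P2))
# body profile from dark pot
for n,c in [('wrist',(.445,-.08)),('scene',(.44,-.08)),('side',(.44,-.08))]:
    P,_=sel(n,*c,.06,.084,.1);P2=P[P[:,2]>P[:,2].max()-.006];cc=circ(P2)[0]
    P,_=sel(n,*cc,.06,.004,.1)
    r_=np.hypot(*(P[:,:2]-cc).T)
    print(n,[(z,round(float(np.percentile(r_[abs(P[:,2]-z/1000)<.002],85))*1000,1),int((abs(P[:,2]-z/1000)<.002).sum())) for z in range(30,95,4) if (abs(P[:,2]-z/1000)<.002).sum()>3])
# handle
P,C=sel('side',.40,.07,.12,.095,.14)
P=P[np.hypot(P[:,0]-.475,P[:,1]-.10)>.045]
print('handle',len(P)); 
m=P[:,:2].mean(0);u=np.linalg.svd(P[:,:2]-m,full_matrices=False)[2][0];print(m,u,np.degrees(np.arctan2(u[1],u[0])),P[P[:,0].argmin()],P[P[:,0].argmax()])
E
```

```text
fin side 115 0.09541329398756027 [0.46407649 0.09584745] 0.03453133513733298
ra scene 123 0.09370870664059239 [ 0.44226299 -0.08071983] 0.030087556495709968
ra side 93 0.09425848974162854 [ 0.4369814  -0.07867485] 0.029794173348985487
ra wrist 1519 0.09156795591836431 [ 0.44052858 -0.07867787] 0.02966727138348394
rb wrist 1273 0.09128330919665806 [ 0.66125095 -0.0318394 ] 0.029433367255509928
rb side 82 0.09462938812219757 [ 0.65714648 -0.03111841] 0.029832192871264922
rb scene 137 0.09506433051827501 [ 0.66333974 -0.0335476 ] 0.02980083025672916
wrist [(30, 39.7, 290), (34, 39.4, 378), (38, 38.1, 424), (42, 36.4, 410), (46, 34.8, 418), (50, 32.9, 388), (54, 31.3, 405), (58, 29.5, 365), (62, 27.7, 359), (66, 26.5, 314), (70, 26.4, 325), (74, 26.4, 305), (78, 26.4, 456), (82, 27.9, 532), (86, 29.5, 567), (90, 31.1, 952)]
scene [(30, 40.8, 45), (34, 40.1, 54), (38, 39.3, 55), (42, 38.0, 58), (46, 35.6, 45), (50, 35.1, 55), (54, 32.8, 51), (58, 30.2, 48), (62, 29.8, 36), (66, 28.6, 39), (70, 27.5, 40), (74, 27.0, 38), (78, 28.9, 38), (82, 29.7, 40), (86, 31.1, 55), (90, 31.5, 60), (94, 31.8, 8)]
side [(30, 40.3, 30), (34, 39.7, 46), (38, 38.7, 44), (42, 37.8, 38), (46, 35.3, 40), (50, 34.1, 41), (54, 32.1, 40), (58, 30.5, 34), (62, 28.5, 32), (66, 27.2, 23), (70, 26.7, 35), (74, 28.3, 16), (78, 27.5, 33), (82, 30.1, 34), (86, 31.0, 50), (90, 30.7, 32), (94, 30.8, 11)]
handle 177
[0.36633926 0.05656599] [-0.92958678 -0.36860332] -158.37049353565916 [0.32388459 0.04133628 0.12765639] [0.41822832 0.07564561 0.09630255]
```

>>> move_arm([
  [[0, 0, -0.95, -0.23, 0.2, 0, 1], [0, 0, -0.95, -0.23, 0.2, 0, 1], [0, 0, -0.95, -0.23, 0.2, 0, 1], [0, 0, -0.95, -0.23, 0.2, 0, 1], [0, 0, -0.95, -0.23, 0.2, 0, 1], [0, 0, -0.95, -0.23, 0.2, 0, 1], [0, 0, -0.95, -0.23, 0.2, 0, 1], [0, 0, -0.95, -0.23, 0.2, 0, 1], [0, 0, -0.95, -0.23, 0.2, 0, 1], [0, 0, 0, 0, 0, 0, 1]],
])

```text
time_s: 1.4
tcp_pos: [0.4947, 0.1104, 0.2873]
ee_rot: [[-0.007, -0.33, 0.944], [0.005, 0.944, 0.33], [-1.0, 0.007, -0.005]]
wrist_force: [0.1, 0.1, -0.0]
gripper_width: 0.997
```

Run:
```python
from h import *
s=r.sense();print(s['time_s'],s['tcp_pos'],s['ee_rot'].round(3).tolist(),s['joints'].round(1))
im,d,p=cap('wrist','w1.png'); np.savez('/tmp/w1',im=im,d=d,K=p['mtx'],T=p['pose'])
im,d,p=cap('scene','s1.png'); np.savez('/tmp/s1',im=im,d=d,K=p['mtx'],T=p['pose'])
```

```text
1.4 [0.49471045 0.11037733 0.28726784] [[-0.007, -0.33, 0.944], [0.005, 0.944, 0.33], [-1.0, 0.007, -0.005]] [  30.7   10.9  -15.9   -0.5  -63.4 -101.2]
```

View pics/w1.png

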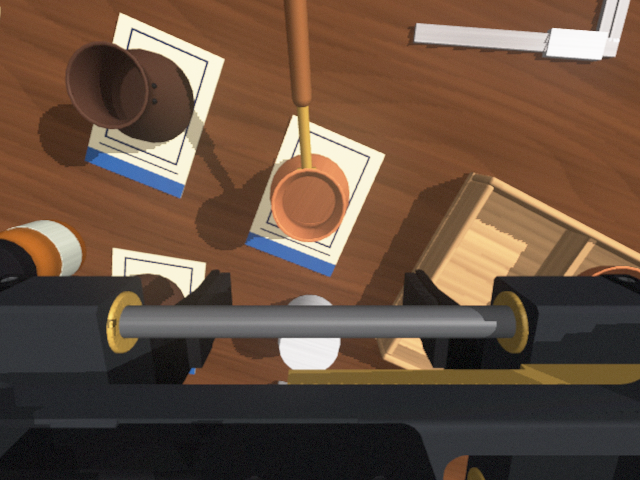

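The finished pot is at (310,200), its handle running up to (296,0). Its card's corners are at (292,116), (384,156), (333,274) and (248,243).

```bash
cat > m2.py <<'E'
from meas import *
def load(n):
    z=np.load('/tmp/%s.npz'%n); return z['im'],cloud(z['d'],dict(mtx=z['K'],pose=z['T'])),z['K'],z['T']
def proj0(uv,K,T,z):
    uv=np.asarray(uv,float);ray=np.c_[(uv[:,0]-K[0,2])/K[0,0],(uv[:,1]-K[1,2])/K[1,1],np.ones(len(uv))]@T[:3,:3].T
    return T[:3,3]+ray*((z-T[2,3])/ray[:,2])[:,None]
def card(n,c,rad=.12):
    im,W,K,T=load(n);hsv=cv2.cvtColor(im,cv2.COLOR_RGB2HSV)
    near=(np.hypot(W[...,0]-c[0],W[...,1]-c[1])<rad)&(abs(W[...,2])<.012)
    cream=near&(hsv[...,1]<90)&(hsv[...,2]>110); blue=near&(hsv[...,0]>95)&(hsv[...,0]<125)&(hsv[...,1]>120)&(hsv[...,2]>90)
    m=(cream|blue).astype(np.uint8); nl,l,st,_=cv2.connectedComponentsWithStats(m); 
    m=(l==1+st[1:,4].argmax())
    v,u=np.nonzero(m);P=proj0(np.c_[u,v],K,T,.002)[:,:2]
    rc=cv2.minAreaRect((P*1000).astype(np.float32)); box=cv2.boxPoints(rc)
    v,u=np.nonzero(blue&m);B=proj0(np.c_[u,v],K,T,.002)[:,:2].mean(0)*1000
    e=[(box[(i+1)%4]-box[i]) for i in range(2)];L=max(e,key=np.linalg.norm)
    cen=np.array(rc[0]);L=L/np.linalg.norm(L); L=L*np.sign(L@(B-cen))
    print(n,'card',rc,'cen',cen,'yaw',np.degrees(np.arctan2(L[1],L[0])),'box',cen-12*L)
if __name__=='__main__':
    card('w1',(.48,.1)); card('wrist',(.66,-.03));card('w1',(.44,-.08))
    im,W,K,T=load('w1');P=W.reshape(-1,3)
    k=np.isfinite(P).all(1)&(np.hypot(P[:,0]-.467,P[:,1]-.097)<.06)&(P[:,2]>.08)
    Q=P[k];print(Q[:,2].max());
    for lo,hi in [(.084,.088),(.087,.0925)]:
        q=Q[(Q[:,2]>lo)&(Q[:,2]<hi)];c,rr=circ(q)
        for _ in range(5):
            q=q[abs(np.hypot(*(q[:,:2]-c).T)-rr)<.004];c,rr=circ(q)
        print(len(q),c,rr)
    k=np.isfinite(P).all(1)&(np.hypot(P[:,0]-.40,P[:,1]-.07)<.12)&(P[:,2]>.095)&(P[:,2]<.15)&(np.hypot(P[:,0]-c[0],P[:,1]-c[1])>.045)&(P[:,0]<.44)
    H=P[k];m=H[:,:2].mean(0);u=np.linalg.svd(H[:,:2]-m,full_matrices=False)[2][0];print(len(H),m,u, 'off axis',np.cross(u,c-m),H[:,2].max())
E
python3 m2.py
```

```text
w1 card ((484.73638916015625, 104.78089904785156), (106.23170471191406, 151.21298217773438), 86.8179931640625) cen [484.73638916 104.78089905] yaw -3.182007087467686 box [472.75489068 105.4469945 ]
wrist card ((675.8163452148438, -27.5924072265625), (150.91575622558594, 106.21632385253906), 9.1312894821167) cen [675.81634521 -27.59240723] yaw 9.1312841272805 box [663.96841717 -29.49677348]
w1 card ((451.7086181640625, -80.23320007324219), (106.25691986083984, 151.0255126953125), 86.64789581298828) cen [451.70861816 -80.23320007] yaw -3.352105920728706 box [439.72914886 -79.53153706]
0.34038594986900705
315 [0.4706817  0.09581459] 0.03233960767465902
298 [0.4748997 0.0976579] 0.030336863332167067
2418 [0.37594452 0.05749062] [0.92622413 0.3769733 ] off axis -9.955485356916843e-05 0.12825157396569492m2.py:30: DeprecationWarning: Arrays of 2-dimensional vectors are deprecated. Use arrays of 3-dimensional vectors instead. (deprecated in NumPy 2.0)
  H=P[k];m=H[:,:2].mean(0);u=np.linalg.svd(H[:,:2]-m,full_matrices=False)[2][0];print(len(H),m,u, 'off axis',np.cross(u,c-m),H[:,2].max())
```

>>> move_arm([
  [[-0.03, -0.05, 0.18, -0.19, -0.12, 0, 1], [0, 0, 0.18, -0.19, -0.12, 0, 1], [0, 0, 0, 0, 0, -0.33, 1], [0, 0, 0, 0, 0, -0.4, 1], [0, 0, 0, 0, 0, -0.4, 1], [0, 0, 0, 0, 0, -0.4, 1], [0, 0, 0, 0, 0, -0.2, 1], [0, 0, 0, 0, 0, 0, 1]],
])

```text
time_s: 2.5
tcp_pos: [0.4688, 0.0898, 0.1821]
ee_rot: [[0.002, -0.384, 0.923], [0.001, 0.923, 0.384], [-1.0, -0.0, 0.002]]
wrist_force: [-0.3, 0.7, -0.3]
gripper_width: 1.001
```

>>> move_arm([
  [[0, 0, 0, 0.05, 0.11, 0, 1], [0, 0, 0, 0, 0, 0, 1]],
])

```text
time_s: 2.75
tcp_pos: [0.473, 0.0972, 0.1838]
ee_rot: [[0.006, -0.384, 0.923], [0.002, 0.923, 0.384], [-1.0, -0.0, 0.006]]
wrist_force: [-0.6, -0.1, 0.4]
gripper_width: 0.997
```

Run:
```python
from h import *
print(r.sense()['tcp_pos'])
im,d,p=cap('wrist','w2.png'); im,d,p=cap('side','sd2.png')
```

```text
[0.47297135 0.09715921 0.18377231]
```

View pics/w2.png

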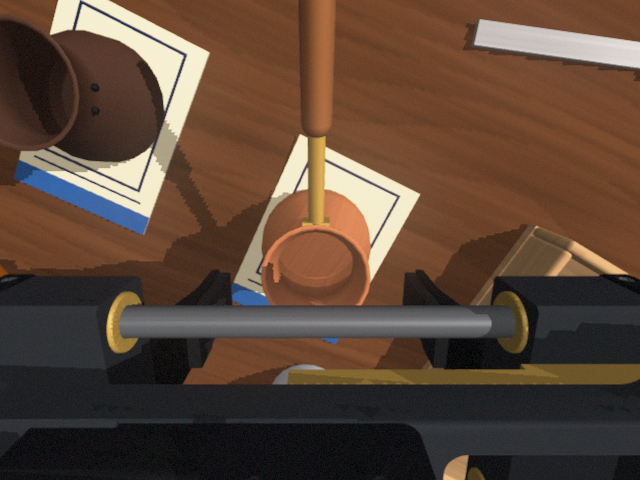

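View pics/sd2.png

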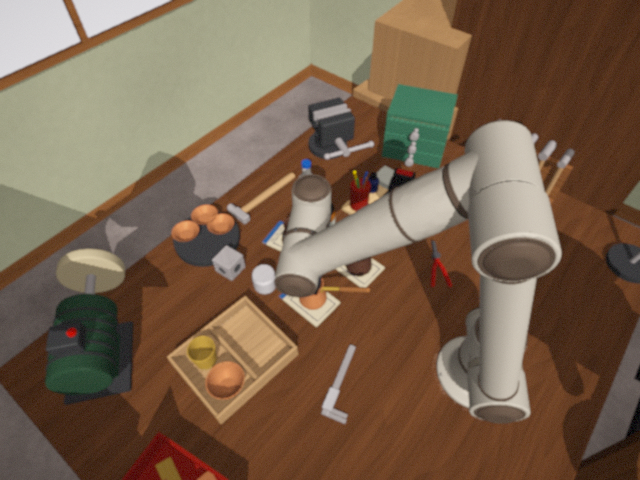

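The pot rim is centred at column 317, between the fingertips at columns 225 and 410. I descend and close.

>>> move_arm([
  [[0, 0, 0, 0, 0, -0.25, 1], [0, 0, 0, 0, 0, -0.25, 1], [0, 0, 0, 0, 0, -0.2, 1], [0, 0, 0, 0, 0, -0.15, 1], [0, 0, 0, 0, 0, 0, 1]],
])

```text
time_s: 3.48
tcp_pos: [0.4735, 0.0974, 0.1327]
ee_rot: [[0.009, -0.385, 0.923], [0.004, 0.923, 0.385], [-1.0, 0.0, 0.01]]
wrist_force: [0.7, -0.2, 0.4]
gripper_width: 0.996
```

>>> move_arm([
  [[-0.03, 0.06, 0, 0, 0, -0.1, 1], [0, 0, 0, 0, 0, 0, 1], [0, 0, 0, 0, 0, 0, 0.6], [0, 0, 0, 0, 0, 0, 0.3], [0, 0, 0, 0, 0, 0, 0.3], [0, 0, 0, 0, 0, 0, 0.3], [0, 0, 0, 0, 0, 0, 0], [0, 0, 0, 0, 0, 0, 0]],
])

```text
time_s: 4.47
tcp_pos: [0.4743, 0.0977, 0.1273]
ee_rot: [[0.003, -0.385, 0.923], [0.0, 0.923, 0.385], [-1.0, -0.001, 0.003]]
wrist_force: [-0.1, -0.5, -1.1]
gripper_width: 0.764
```

>>> move_arm([
  [[0, 0, 0, 0, 0, 0, 0], [0, 0, 0, 0, 0, 0, 0], [0, 0, 0, 0, 0, 0, 0]],
])

```text
time_s: 4.85
tcp_pos: [0.4743, 0.0978, 0.1273]
ee_rot: [[0.003, -0.385, 0.923], [0.0, 0.923, 0.385], [-1.0, -0.001, 0.003]]
wrist_force: [0.7, -0.3, -1.0]
gripper_width: 0.762
```

>>> move_arm([
  [[0, 0, 0, 0, 0, 0.15, 0], [0, 0, 0, 0, 0, 0.2, 0], [0, 0, 0, 0, 0, 0.2, 0], [0, 0, 0, 0, 0, 0, 0], [0, 0, 0, 0, 0, 0, 0]],
])

```text
time_s: 5.48
tcp_pos: [0.4731, 0.0974, 0.1622]
ee_rot: [[0.001, -0.384, 0.923], [0.0, 0.923, 0.384], [-1.0, 0.0, 0.001]]
wrist_force: [-0.9, 0.3, -3.1]
gripper_width: 0.763
```

Run:
```python
from h import *
s=r.sense();print(s['tcp_pos'],s['wrist_force'],s['moment'],s['gripper_width'])
im,d,p=cap('wrist','w3.png'); im,d,p=cap('side','sd3.png');cv2.imwrite('pics/sd3c.png',cv2.resize(im[200:360,220:420,::-1],None,fx=4,fy=3.75,interpolation=cv2.INTER_CUBIC)[:600,:800])
```

```text
[0.47307176 0.09737962 0.16221451] [-0.9264548   0.31119134 -3.14717141] [ 0.01248747 -0.1238884   0.03113192] 0.7625189994273921
```

View pics/w3.png

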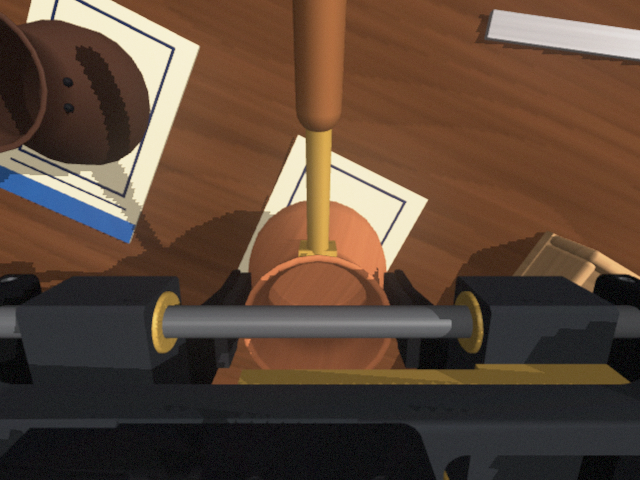

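View pics/sd3c.png

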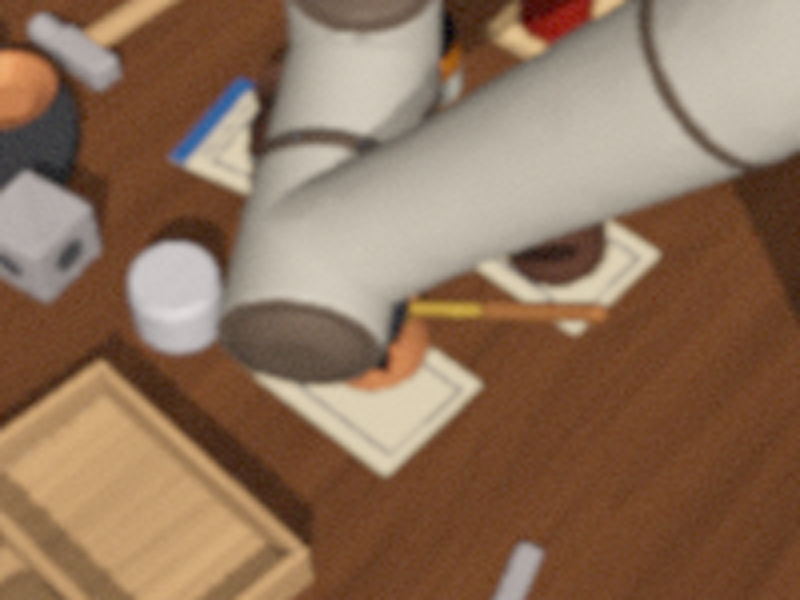

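The pot is off the card (force about 2–3 N), upright between the pads. Now the crate pose and a check of the pot's tilt.

Run:
```python
from m2 import *
# crate top rim
allP=[]
for n in ['s1','side']:
    im,W,K,T=load(n);P=W.reshape(-1,3)
    k=np.isfinite(P).all(1)&(P[:,2]>.042)&(P[:,2]<.057)&(P[:,0]>.38)&(P[:,0]<.68)&(P[:,1]>.21)&(P[:,1]<.54)
    Q=P[k]; m=np.zeros((300,340),np.uint8); m[((Q[:,0]-.38)*1000).astype(int),((Q[:,1]-.21)*1000).astype(int)]=1
    m=cv2.morphologyEx(m,cv2.MORPH_CLOSE,np.ones((7,7)));nl,l,st,_=cv2.connectedComponentsWithStats(m);i=1+st[1:,4].argmax();
    v,u=np.nonzero(l==i); rc=cv2.minAreaRect(np.c_[v,u].astype(np.float32));print(n,np.array(rc[0])/1000+[.38,.21],rc[1],rc[2])
    cv2.imwrite('pics/crate_%s.png'%n,m[::-1,::-1]*255)
# handle slope now
p=viewer.camera_params('wrist');im,d=viewer.capture('wrist');W=cloud(d,p);P=W.reshape(-1,3)
def hs(P,c):
    k=np.isfinite(P).all(1)&(P[:,0]<c[0]-.04)&(abs((P[:,0]-c[0])*.385-(P[:,1]-c[1])*.923)<.012)&(P[:,2]>.09)&(P[:,2]<.2)
    H=P[k];rr=np.hypot(*(H[:,:2]-c).T);print(len(H),np.degrees(np.arctan(np.polyfit(rr,H[:,2],1)[0])),rr.min(),rr.max(),np.polyval(np.polyfit(rr,H[:,2],1),.1))
hs(P,np.array([.473,.0974]))
im,W,K,T=load('w1');hs(W.reshape(-1,3),np.array([.473,.0974]))
```

```text
s1 [0.52577296 0.36940025] (265.4259948730469, 225.52685546875) 83.51083374023438
side [0.52016495 0.37041013] (261.60003662109375, 223.12515258789062) 83.21829986572266
8415 23.759696906601928 0.04149625174616704 0.10963000837173376 0.14619469635159899
2618 22.356415863837658 0.04658658597994652 0.13750332029153534 0.11152063191384037
```

View pics/crate_side.png

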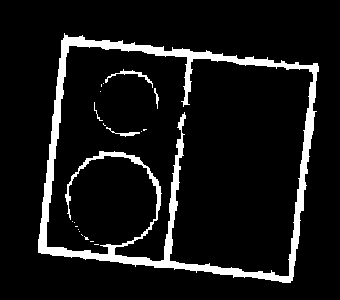

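>>> move_arm([
  [[0, 0, 0, 0, 0, 0.25, 0], [0, 0, 0, 0, 0, 0.25, 0], [0, 0, 0, 0, 0.1, 0.2, 0], [0, 0, 0, 0.05, 0.2, 0, 0], [0, 0, 0, 0.08, 0.3, 0, 0], [0, 0, 0, 0.08, 0.4, 0, 0], [0, 0, 0, 0.08, 0.4, 0, 0], [0, 0, 0, 0.08, 0.4, 0, 0], [0, 0, 0, 0.08, 0.4, 0, 0], [0, 0, 0, 0.08, 0.4, 0, 0], [0, 0, 0, 0.08, 0.3, 0, 0], [0, 0, 0, 0.08, 0.2, 0, 0], [0, 0, 0, 0.05, 0.1, 0, 0], [0, 0, 0, 0, 0, 0, 0], [0, 0, 0, 0, 0, 0, 0]],
])

```text
time_s: 7.5
tcp_pos: [0.5185, 0.3039, 0.1998]
ee_rot: [[-0.008, -0.385, 0.923], [-0.005, 0.923, 0.385], [-1.0, -0.001, -0.01]]
wrist_force: [-1.0, 0.3, -4.4]
gripper_width: 0.759
```

Run:
```python
from h import *
s=r.sense();print(s['tcp_pos'],s['wrist_force'],s['moment'],s['gripper_width'])
im,d,p=cap('side');cv2.imwrite('pics/sd4c.png',cv2.resize(im[250:450,130:380,::-1],None,fx=3,fy=3,interpolation=cv2.INTER_CUBIC))
im,d,p=cap('scene');cv2.imwrite('pics/sc4c.png',cv2.resize(im[130:290,330:530,::-1],None,fx=3.5,fy=3.5,interpolation=cv2.INTER_CUBIC))
```

```text
[0.51848242 0.30389192 0.19981315] [-1.02364279  0.26919138 -4.38965464] [-0.0263752  -0.07992783  0.01316134] 0.7586078228986316
```

View pics/sd4c.png

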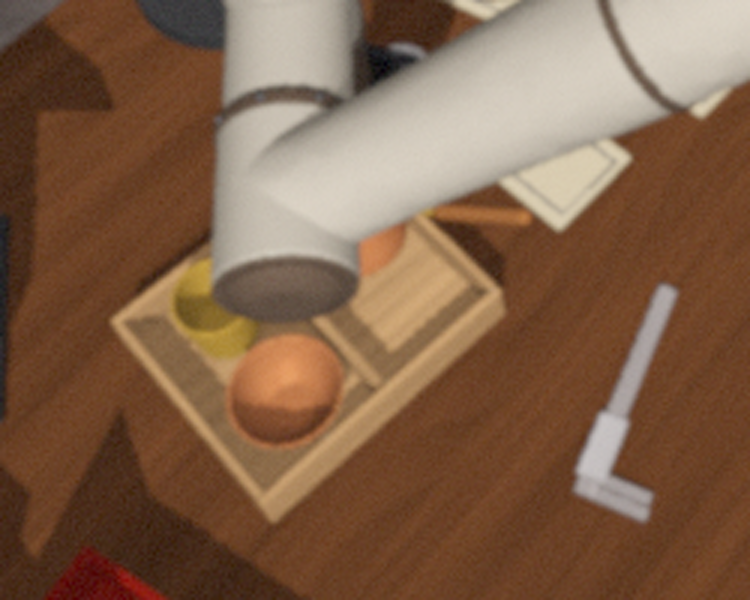

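View pics/sc4c.png

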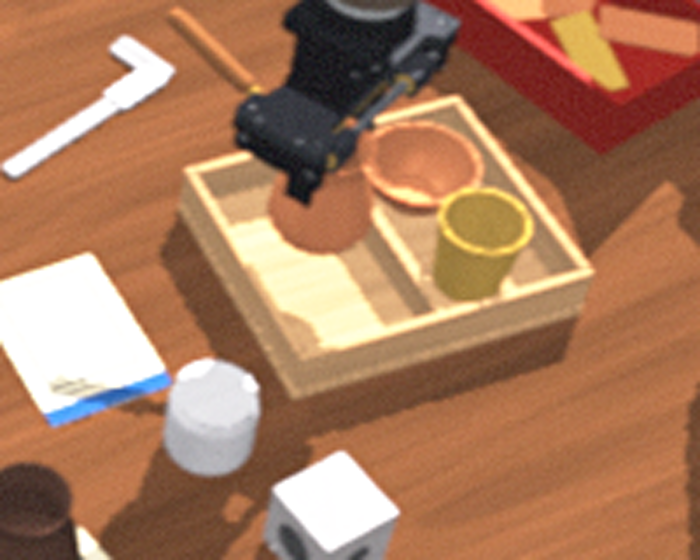

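>>> move_arm([
  [[0.04, -0.06, 0, -0.02, 0.07, 0, 0], [0, 0, 0, 0, 0, -0.2, 0], [0, 0, 0, 0, 0, -0.2, 0], [0, 0, 0, 0, 0, -0.2, 0], [0, 0, 0, 0, 0, -0.15, 0], [0, 0, 0, 0, 0, -0.1, 0], [0, 0, 0, 0, 0, 0, 0]],
])

```text
time_s: 8.48
tcp_pos: [0.5166, 0.3071, 0.1443]
ee_rot: [[-0.001, -0.384, 0.923], [-0.001, 0.923, 0.384], [-1.0, -0.0, -0.001]]
wrist_force: [0.2, -0.1, -2.9]
gripper_width: 0.763
```

Underside is about 11 mm above the floor. I approach slowly.

>>> move_arm([
  [[0, 0, 0, 0, 0, -0.07, 0], [0, 0, 0, 0, 0, -0.05, 0], [0, 0, 0, 0, 0, -0.03, 0], [0, 0, 0, 0, 0, 0, 0]],
])

```text
time_s: 8.98
tcp_pos: [0.5171, 0.3076, 0.1358]
ee_rot: [[0.001, -0.384, 0.923], [0.001, 0.923, 0.384], [-1.0, 0.0, 0.001]]
wrist_force: [-1.0, 0.1, -3.2]
gripper_width: 0.762
```

>>> move_arm([
  [[0, 0, 0, 0, 0, -0.025, 0], [0, 0, 0, 0, 0, -0.02, 0], [0, 0, 0, 0, 0, 0, 0]],
])

```text
time_s: 9.35
tcp_pos: [0.5174, 0.3077, 0.1334]
ee_rot: [[0.002, -0.385, 0.923], [0.001, 0.923, 0.385], [-1.0, 0.001, 0.002]]
wrist_force: [0.2, 0.4, -3.6]
gripper_width: 0.762
```

>>> move_arm([
  [[0, 0, 0, 0, 0, -0.025, 0], [0, 0, 0, 0, 0, 0, 0]],
])

```text
time_s: 9.6
tcp_pos: [0.5175, 0.3079, 0.1336]
ee_rot: [[0.003, -0.385, 0.923], [0.002, 0.923, 0.385], [-1.0, 0.001, 0.003]]
wrist_force: [-0.6, 0.8, -2.9]
gripper_width: 0.763
```

>>> move_arm([
  [[0, 0, 0, 0, 0, -0.05, 0], [0, 0, 0, 0, 0, 0, 0]],
])

```text
time_s: 9.85
tcp_pos: [0.5179, 0.3083, 0.1337]
ee_rot: [[0.005, -0.386, 0.923], [0.002, 0.923, 0.386], [-1.0, 0.001, 0.005]]
wrist_force: [-1.0, 0.3, -3.0]
gripper_width: 0.761
```

>>> move_arm([
  [[0, 0, 0, 0, 0, -0.05, 0], [0, 0, 0, 0, 0, -0.03, 0]],
])

```text
time_s: 10.1
tcp_pos: [0.5184, 0.3086, 0.1333]
ee_rot: [[0.007, -0.387, 0.922], [0.002, 0.922, 0.387], [-1.0, -0.0, 0.007]]
wrist_force: [-4.5, -2.1, 8.5]
gripper_width: 0.762
```

>>> move_arm([
  [[0, 0, 0, 0, 0, 0, 0], [0, 0, 0, 0, 0, -0.02, 0], [0, 0, 0, 0, 0, -0.01, 0.8], [0, 0, 0, 0, 0, 0, 0.9], [0, 0, 0, 0, 0, 0, 1], [0, 0, 0, 0, 0, 0, 1], [0, 0, 0, 0, 0, 0, 1], [0, 0, 0, 0, 0, 0, 1]],
])

```text
time_s: 11.1
tcp_pos: [0.5195, 0.3092, 0.1318]
ee_rot: [[0.009, -0.388, 0.922], [0.003, 0.922, 0.388], [-1.0, -0.0, 0.009]]
wrist_force: [-0.9, -0.3, 0.3]
gripper_width: 0.998
```

Run:
```python
from h import *
s=r.sense();print(s['tcp_pos'],s['wrist_force'],s['gripper_width'])
im,d,p=cap('wrist','w5.png');
im,d,p=cap('scene');cv2.imwrite('pics/sc5c.png',cv2.resize(im[130:290,330:530,::-1],None,fx=3.5,fy=3.5,interpolation=cv2.INTER_CUBIC))
```

```text
[0.5194557  0.30923452 0.1317856 ] [-0.87768953 -0.34289743  0.32193374] 0.9977252781186741
```

View pics/w5.png

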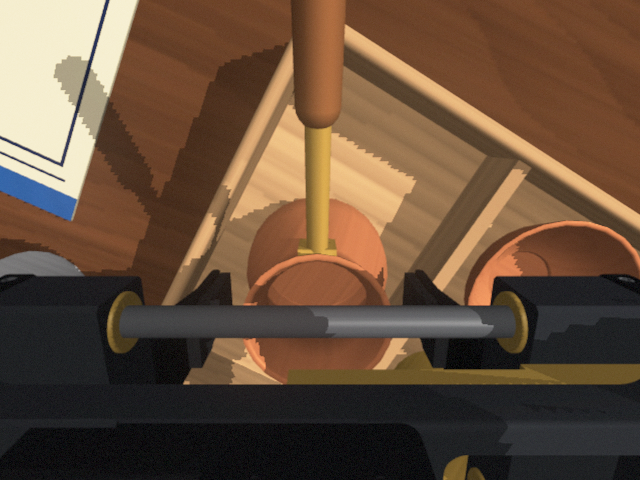

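View pics/sc5c.png

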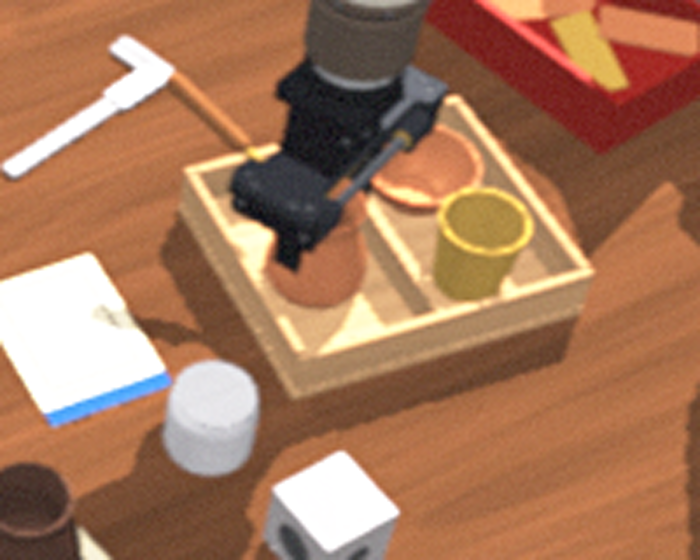

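The pot stands upright in the empty compartment, with both fingers clear of it. I rise straight up and measure the stamp.

>>> move_arm([
  [[-0.02, 0.06, 0, 0, 0, 0.2, 1], [0, 0, 0, 0, 0, 0.3, 1], [0, 0, 0, 0, 0, 0.5, 1], [0, 0, 0, 0, 0, 0.8, 1], [0, 0, 0, 0, 0, 0.8, 1], [0, 0, 0, 0, 0, 0.3, 1]],
])

```text
time_s: 11.95
tcp_pos: [0.5179, 0.3078, 0.3089]
ee_rot: [[-0.004, -0.388, 0.922], [-0.003, 0.922, 0.388], [-1.0, -0.002, -0.005]]
wrist_force: [0.6, 0.1, -0.7]
gripper_width: 1.0
```

Run:
```python
from m2 import *
im,d,p=cap('scene','sc6.png'); np.savez('/tmp/s6',im=im,d=d,K=p['mtx'],T=p['pose'])
print([ (x['conf'],x['centre']) for x in spotter.find_in('scene','stamp')])
im,W,K,T=load('s6');P=W.reshape(-1,3)
for lo,hi in [(.165,.182),(.12,.135)]:
    k=np.isfinite(P).all(1)&(P[:,2]>lo)&(P[:,2]<hi)&(P[:,0]>.38)&(P[:,0]<.56)&(P[:,1]>-.45)&(P[:,1]<-.28)
    Q=P[k];rc=cv2.minAreaRect((Q[:,:2]*1000).astype(np.float32));print(len(Q),rc,np.median(Q,0),Q[:,2].max())
# board top
k=np.isfinite(P).all(1)&(P[:,2]>.008)&(P[:,2]<.022)&(P[:,0]>.36)&(P[:,0]<.68)&(P[:,1]>-.55)&(P[:,1]<-.2)
Q=P[k];rc=cv2.minAreaRect((Q[:,:2]*1000).astype(np.float32));print('board',rc)
cv2.imwrite('pics/sc6c.png',cv2.resize(im[210:360,110:290,::-1],None,fx=4,fy=4,interpolation=cv2.INTER_CUBIC))
print(r.sense()['tcp_pos'])
```

```text
[(0.8, [185.2, 267.7]), (0.62, [133.7, 245.0])]
340 ((479.7283020019531, -362.2193603515625), (70.34831237792969, 33.683021545410156), 19.005186080932617) [ 0.48510152 -0.36266731  0.17364279] 0.17983277991554003
251 ((480.8764343261719, -361.5548095703125), (84.64108276367188, 50.607383728027344), 19.015588760375977) [ 0.50533288 -0.37023253  0.126989  ] 0.13499092395756884
board ((520.4906005859375, -372.33831787109375), (336.0076599121094, 309.98187255859375), 87.05602264404297)
[0.51793093 0.30784741 0.30816777]
```

View pics/sc6c.png

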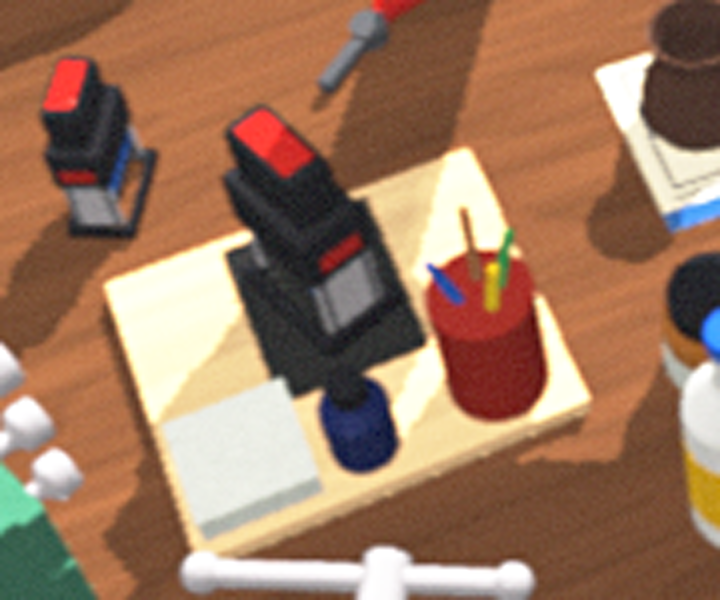

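View pics/sc6.png

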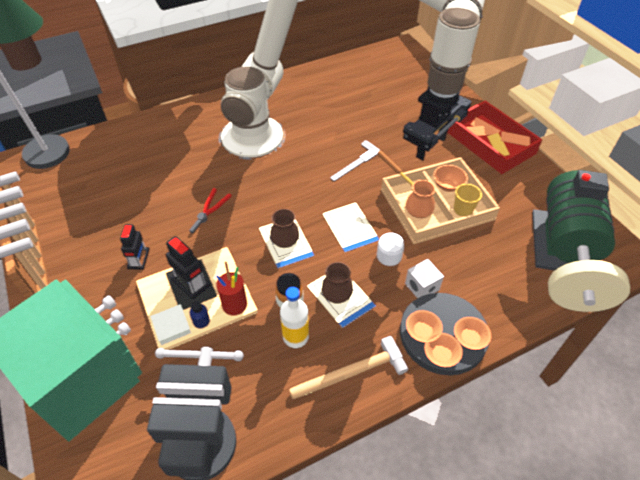

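The stamp is at about (0.480, -0.362), yaw 19°. The handle measures 70×34 and the hood 84×50, which match the larger stamp. I move over it.

>>> move_arm([
  [[0, 0, -0.1, 0, -0.3, 0, 1], [0, 0, -0.1, -0.02, -0.6, 0, 1], [0, 0, -0.1, -0.02, -0.8, 0, 1], [0, 0, -0.1, -0.02, -0.85, 0, 1], [0, 0, -0.1, -0.02, -0.85, 0, 1], [0, 0, 0, -0.02, -0.85, 0, 1], [0, 0, 0, -0.02, -0.85, 0, 1], [0, 0, 0, -0.02, -0.85, 0, 1], [0, 0, 0, -0.02, -0.85, 0, 1], [0, 0, 0, -0.02, -0.85, 0, 1], [0, 0, 0, -0.02, -0.85, 0, 1], [0, 0, 0, -0.02, -0.85, 0, 1], [0, 0, 0, -0.02, -0.8, 0, 1], [0, 0, 0, -0.02, -0.5, 0, 1], [0, 0, 0, 0, -0.2, 0, 1], [0, 0, 0, 0, 0, 0, 1], [0, 0, 0, 0, 0, 0, 1]],
])

```text
time_s: 14.18
tcp_pos: [0.4805, -0.3728, 0.2812]
ee_rot: [[-0.05, -0.308, 0.95], [-0.004, 0.951, 0.308], [-0.999, 0.012, -0.049]]
wrist_force: [0.4, 0.3, -0.4]
gripper_width: 1.001
```

```bash
cat > st.py <<'E'
from m2 import *
import sys
s=r.sense();R=s['ee_rot'];print(s['tcp_pos'],'jaw ang',np.degrees(np.arctan2(R[1,1],R[0,1])),'tiltfix(units)',np.degrees([-R[1,0],R[0,0]])/8)
n=sys.argv[1]
im,d,p=cap('wrist',n+'.png'); np.savez('/tmp/'+n,im=im,d=d,K=p['mtx'],T=p['pose'])
E
cat > st2.py <<'E'
from st import *
im,W,K,T=load(n);P=W.reshape(-1,3)
for lo,hi in [(.168,.182),(.12,.135)]:
    k=np.isfinite(P).all(1)&(P[:,2]>lo)&(P[:,2]<hi)&(np.hypot(P[:,0]-.48,P[:,1]+.362)<.08)
    Q=P[k];
    if len(Q)>20: rc=cv2.minAreaRect((Q[:,:2]*1000).astype(np.float32));print(len(Q),rc,np.median(Q[:,2]))
E
python3 st2.py w7
```

```text
[ 0.48045777 -0.37283568  0.28122617] jaw ang 107.92924111320688 tiltfix(units) [ 0.02812003 -0.3614971 ]
4455 ((470.5650329589844, -363.0047912597656), (57.59477996826172, 32.45697784423828), 19.415075302124023) 0.17370585324722876
2041 ((475.0867614746094, -361.63104248046875), (82.13615417480469, 49.962684631347656), 19.61531639099121) 0.12608820675895854
```

View pics/w7.png

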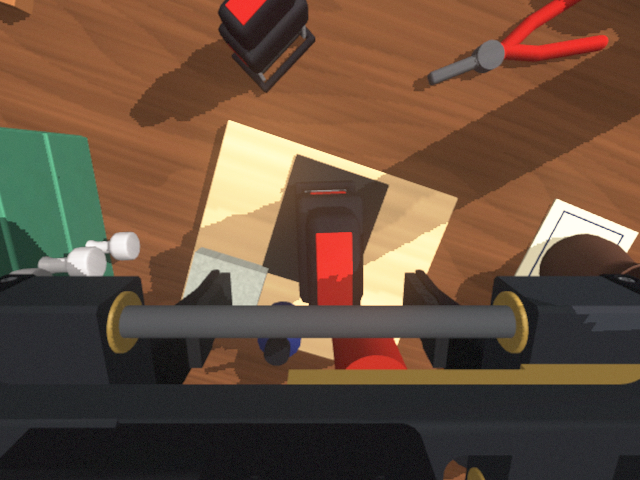

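>>> move_arm([
  [[0.03, -0.36, 0.17, -0.04, 0.19, 0, 1], [0, 0, 0, 0, 0, 0, 1], [0, 0, 0, 0, 0, -0.2, 1], [0, 0, 0, 0, 0, 0, 1]],
])

```text
time_s: 14.72
tcp_pos: [0.4792, -0.3585, 0.269]
ee_rot: [[0.001, -0.335, 0.942], [-0.001, 0.942, 0.335], [-1.0, -0.001, 0.0]]
wrist_force: [-0.4, -0.1, 0.6]
gripper_width: 1.003
```

```bash
python3 st2.py w8
```

```text
[ 0.47916492 -0.35847965  0.26898405] jaw ang 109.58682337555588 tiltfix(units) [0.0046222  0.00366519]
5319 ((472.4782409667969, -362.29327392578125), (60.979888916015625, 32.485595703125), 19.9107608795166) 0.17370390105103367
2241 ((474.6877746582031, -361.7066650390625), (81.43997192382812, 50.066246032714844), 19.539236068725586) 0.12604916896738697
```

>>> move_arm([
  [[0, 0, 0, -0.03, -0.04, -0.2, 1], [0, 0, 0, 0, 0, -0.25, 1], [0, 0, 0, 0, 0, -0.25, 1], [0, 0, 0, 0, 0, -0.2, 1], [0, 0, 0, 0, 0, -0.1, 1], [0, 0, 0, 0, 0, 0, 1]],
])

```text
time_s: 15.52
tcp_pos: [0.4772, -0.3616, 0.2038]
ee_rot: [[-0.001, -0.335, 0.942], [-0.001, 0.942, 0.335], [-1.0, -0.0, -0.002]]
wrist_force: [0.5, 0.5, 0.8]
gripper_width: 0.998
```

>>> move_arm([
  [[0, 0, 0, 0, 0, 0, 0.5], [0, 0, 0, 0, 0, 0, 0.5], [0, 0, 0, 0, 0, 0, 0], [0, 0, 0, 0, 0, 0, 0], [0, 0, 0, 0, 0, 0, 0], [0, 0, 0, 0, 0, 0, 0], [0, 0, 0, 0, 0, 0, 0]],
])

```text
time_s: 16.4
tcp_pos: [0.478, -0.3619, 0.2057]
ee_rot: [[0.002, -0.335, 0.942], [-0.002, 0.942, 0.335], [-1.0, -0.003, 0.001]]
wrist_force: [-0.6, -0.4, -0.1]
gripper_width: 0.39
```

>>> move_arm([
  [[0, 0, 0, 0, 0, 0.15, 0], [0, 0, 0, 0, 0, 0.25, 0], [0, 0, 0, 0, 0, 0.3, 0], [0, 0, 0, 0, 0, 0.4, 0], [0, 0, 0, 0, 0, 0.4, 0], [0, 0, 0, 0, 0, 0.3, 0], [0, 0, 0, 0, 0, 0.1, 0], [0, 0, 0, 0, 0, 0, 0]],
])

```text
time_s: 17.4
tcp_pos: [0.4755, -0.3603, 0.3241]
ee_rot: [[-0.002, -0.334, 0.943], [0.002, 0.943, 0.334], [-1.0, 0.003, -0.001]]
wrist_force: [-0.2, 0.1, -5.4]
gripper_width: 0.381
```

```bash
python3 st.py w9
python3 - <<'E'
from h import *
im,d,p=cap('scene');cv2.imwrite('pics/sc9c.png',cv2.resize(im[180:330,100:300,::-1],None,fx=4,fy=4,interpolation=cv2.INTER_CUBIC))
E
```

```text
[ 0.47549623 -0.36026272  0.32410952] jaw ang 109.48453735603606 tiltfix(units) [-0.01756411 -0.01533628]
```

View pics/sc9c.png

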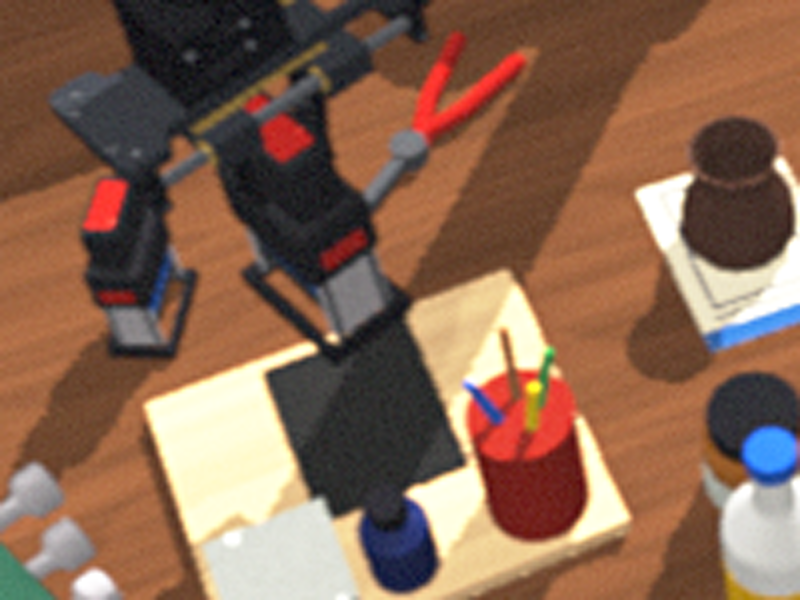

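View pics/w9.png

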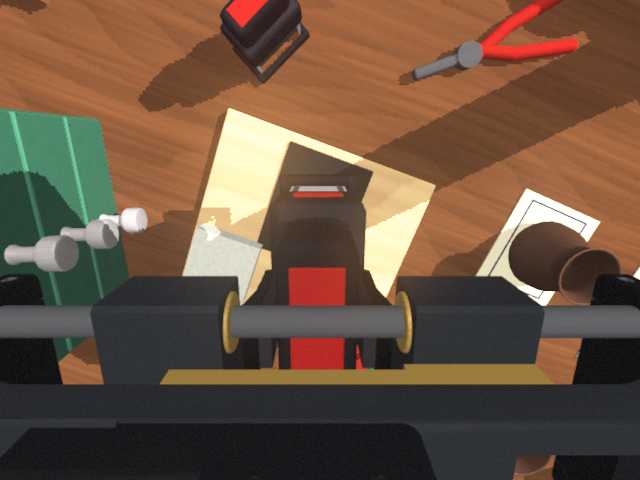

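The stamp hangs upright in the grip (about 5 N). I carry it towards card 3.

>>> move_arm([
  [[0, 0, -0.28, 0, 0.25, 0.05, 0], [0, 0, -0.28, 0, 0.4, 0, 0], [0, 0, -0.28, 0, 0.5, 0, 0], [0, 0, -0.28, 0, 0.5, 0, 0], [0, 0, -0.28, 0, 0.5, 0, 0], [0, 0, -0.28, 0, 0.5, 0, 0], [0, 0, -0.28, 0, 0.5, 0, 0], [0, 0, -0.28, 0, 0.4, 0, 0], [0, 0, 0, 0, 0.2, 0, 0]],
])

```text
time_s: 18.62
tcp_pos: [0.4717, -0.1285, 0.3166]
ee_rot: [[-0.019, -0.014, 1.0], [0.012, 1.0, 0.014], [-1.0, 0.012, -0.018]]
wrist_force: [-0.5, -0.2, -4.5]
gripper_width: 0.39
```

>>> move_arm([
  [[-0.08, -0.13, -0.1, 0, 0.25, 0.05, 0], [0, 0, -0.1, 0, 0.45, 0, 0], [0, 0, -0.1, 0, 0.5, 0, 0], [0, 0, -0.1, 0, 0.5, 0, 0], [0, 0, -0.1, 0, 0.5, 0, 0], [0, 0, 0, 0, 0.5, 0, 0], [0, 0, 0, 0, 0.45, 0, 0], [0, 0, 0, 0, 0.35, 0, 0], [0, 0, 0, 0, 0.15, 0, 0], [0, 0, 0, 0, 0, 0, 0], [0, 0, 0, 0, 0, 0, 0]],
])

```text
time_s: 20.0
tcp_pos: [0.4704, 0.0942, 0.3153]
ee_rot: [[-0.009, 0.055, 0.998], [-0.005, 0.998, -0.055], [-1.0, -0.005, -0.009]]
wrist_force: [-0.9, -0.2, -4.0]
gripper_width: 0.388
```

```bash
python3 st.py w10; python3 -c "
from m2 import *
card('w10',(.48,.1))"
```

```text
[0.47039257 0.09421109 0.31527619] jaw ang 86.83711765279119 tiltfix(units) [ 0.03539106 -0.063241  ]
w10 card ((479.3603210449219, 105.34822082519531), (105.16557312011719, 139.92027282714844), 86.80750274658203) cen [479.36032104 105.34822083] yaw -3.192497473187714 box [467.37894416 106.01651001]
```

View pics/w10.png

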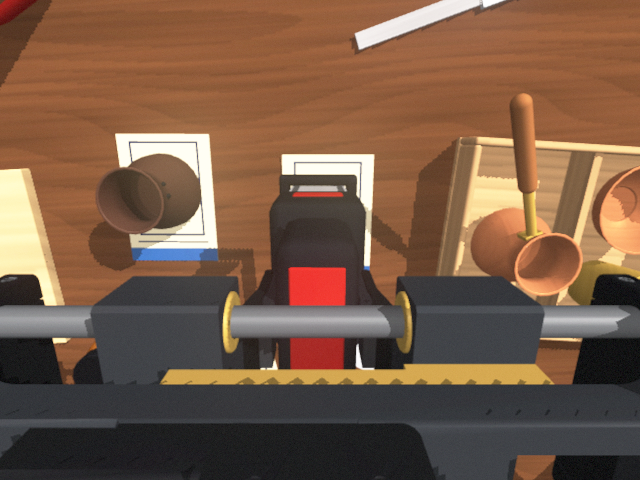

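>>> move_arm([
  [[0.03, -0.06, 0, 0.04, 0.18, 0, 0], [0, 0, 0, 0, 0, -0.2, 0], [0, 0, 0, 0, 0, -0.35, 0], [0, 0, 0, 0, 0, -0.35, 0], [0, 0, 0, 0, 0, -0.35, 0], [0, 0, 0, 0, 0, -0.25, 0], [0, 0, 0, 0, 0, -0.1, 0], [0, 0, 0, 0, 0, 0, 0], [0, 0, 0, 0, 0, 0, 0]],
])

```text
time_s: 21.18
tcp_pos: [0.472, 0.1039, 0.2133]
ee_rot: [[-0.002, 0.057, 0.998], [-0.002, 0.998, -0.057], [-1.0, -0.002, -0.002]]
wrist_force: [0.5, -0.5, -4.1]
gripper_width: 0.385
```

```bash
python3 st.py w11
python3 - <<'E'
from m2 import *
card('w11',(.48,.1))
im,W,K,T=load('w11');P=W.reshape(-1,3);s=r.sense();fz=s['tcp_pos'][2]-.1877;print('foot z',fz)
for lo,hi,nm in [(fz-.003,fz+.02,'foot'),(fz+.058,fz+.115,'hood'),(fz+.15,fz+.165,'top')]:
    k=np.isfinite(P).all(1)&(P[:,2]>lo)&(P[:,2]<hi)&(abs(P[:,0]-.4728)<.07)&(abs(P[:,1]-.1054)<(.045 if nm!='top' else .02))
    Q=P[k];
    if len(Q)>20: print(nm,len(Q),Q.min(0),Q.max(0),cv2.minAreaRect((Q[:,:2]*1000).astype(np.float32)))
im,d,p=cap('scene');cv2.imwrite('pics/sc11c.png',cv2.resize(im[150:270,270:430,::-1],None,fx=4.5,fy=4.5,interpolation=cv2.INTER_CUBIC))
im,d,p=cap('side');cv2.imwrite('pics/sd11c.png',cv2.resize(im[220:360,230:430,::-1],None,fx=4,fy=4,interpolation=cv2.INTER_CUBIC))
E
```

```text
[0.47196849 0.10393711 0.21333973] jaw ang 86.71478804621107 tiltfix(units) [ 0.01088684 -0.01415989]
w11 card ((466.72283935546875, 105.59130859375), (105.7225341796875, 114.9958267211914), 86.7391128540039) cen [466.72283936 105.59130859] yaw nan box [nan nan]
foot z 0.02572151469845682
foot 1049 [0.42182514 0.07732993 0.02818578] [0.43920614 0.13718267 0.04538682] ((430.401611328125, 107.46430206298828), (59.638187408447266, 14.225788116455078), 86.63412475585938)
hood 3486 [0.42639387 0.07960353 0.09525804] [0.50998013 0.13177341 0.14070545] ((467.89080810546875, 104.82573699951172), (50.13304901123047, 81.78240966796875), 86.71049499511719)
top 7497 [0.43498009 0.08556028 0.17572236] [0.49417362 0.12531069 0.19070391] ((463.99066162109375, 105.29429626464844), (39.80103302001953, 58.35960006713867), 86.11341857910156)m2.py:15: RuntimeWarning: Mean of empty slice.
  v,u=np.nonzero(blue&m);B=proj0(np.c_[u,v],K,T,.002)[:,:2].mean(0)*1000
  ret = um.true_divide(
```

View pics/w11.png

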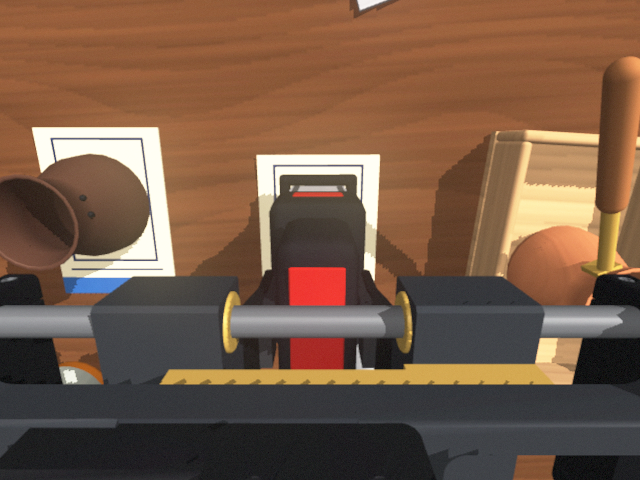

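View pics/sc11c.png

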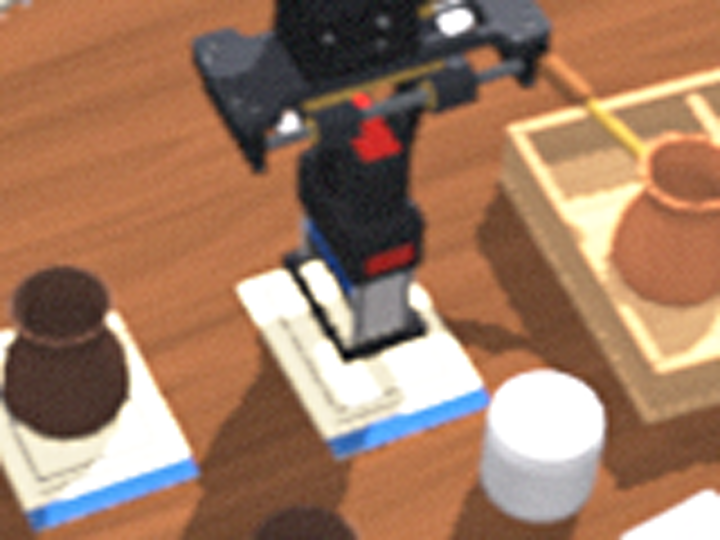

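View pics/sd11c.png

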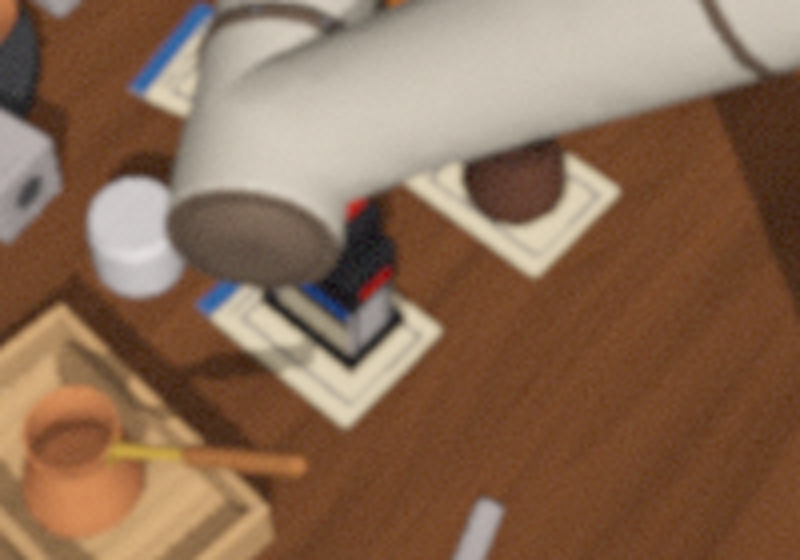

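The foot centre is at (0.469, 0.105), against a box centre of (0.4728, 0.1054). I correct +3.5 mm in x and lower it.

>>> move_arm([
  [[0.01, -0.01, 0, 0.06, 0.005, 0, 0], [0, 0, 0, 0, 0, -0.1, 0], [0, 0, 0, 0, 0, -0.1, 0], [0, 0, 0, 0, 0, 0, 0]],
])

```text
time_s: 21.82
tcp_pos: [0.4759, 0.1043, 0.2011]
ee_rot: [[0.001, 0.057, 0.998], [0.001, 0.998, -0.057], [-1.0, 0.001, 0.001]]
wrist_force: [-0.5, 0.3, -4.1]
gripper_width: 0.388
```

```bash
cat > ft.py <<'E'
from m2 import *
import sys
n=sys.argv[1]
s=r.sense();R=s['ee_rot'];t=s['tcp_pos'];print(t,'jaw',np.degrees(np.arctan2(R[1,1],R[0,1])),'fix',np.degrees([-R[1,0],R[0,0]])/8,s['wrist_force'])
im,d,p=cap('wrist',n+'.png'); np.savez('/tmp/'+n,im=im,d=d,K=p['mtx'],T=p['pose'])
P=cloud(d,p).reshape(-1,3);fz=t[2]-.1877
for lo,hi,nm in [(fz+.002,fz+.02,'foot'),(fz+.058,fz+.115,'hood')]:
    k=np.isfinite(P).all(1)&(P[:,2]>lo)&(P[:,2]<hi)&(np.hypot(P[:,0]-t[0],P[:,1]-t[1])<.07)
    rc=cv2.minAreaRect((P[k][:,:2]*1000).astype(np.float32));print(nm,k.sum(),rc,P[k][:,2].min())
E
python3 ft.py w12
```

```text
[0.47592766 0.1043286  0.20114381] jaw 86.70407689342287 fix [-0.00631694  0.00539577] [-0.5368489   0.27528765 -4.09494335]
foot 1052 ((434.7923583984375, 108.26547241210938), (59.666229248046875, 14.218998908996582), 86.90084075927734) 0.016273523552546243
hood 3477 ((472.22711181640625, 105.24896240234375), (50.195552825927734, 82.20639038085938), 86.21184539794922) 0.08363687236588122
```

>>> move_arm([
  [[0, 0, 0, -0.01, -0.01, -0.1, 0], [0, 0, 0, 0, 0, -0.06, 0], [0, 0, 0, 0, 0, -0.04, 0], [0, 0, 0, 0, 0, -0.06, 0]],
])

```text
time_s: 22.38
tcp_pos: [0.476, 0.1041, 0.1866]
ee_rot: [[0.003, 0.056, 0.998], [0.001, 0.998, -0.056], [-1.0, 0.001, 0.003]]
wrist_force: [-2.9, 0.4, 4.7]
gripper_width: 0.387
```

>>> move_arm([
  [[0, 0, 0, 0, 0, -0.12, 0], [0, 0, 0, 0, 0, -0.12, 0], [0, 0, 0, 0, 0, -0.12, 0], [0, 0, 0, 0, 0, -0.1, 0]],
])

```text
time_s: 22.88
tcp_pos: [0.4759, 0.1045, 0.1641]
ee_rot: [[0.004, 0.054, 0.999], [0.0, 0.999, -0.054], [-1.0, 0.001, 0.004]]
wrist_force: [-5.8, 1.3, 13.9]
gripper_width: 0.386
```

>>> move_arm([
  [[0, 0, 0, 0, 0, -0.06, 0], [0, 0, 0, 0, 0, -0.06, 0]],
])

```text
time_s: 23.12
tcp_pos: [0.476, 0.1048, 0.1614]
ee_rot: [[0.005, 0.053, 0.999], [-0.001, 0.999, -0.053], [-1.0, -0.001, 0.005]]
wrist_force: [-12.6, 1.0, 27.7]
gripper_width: 0.388
```

Run:
```python
from h import *
s=r.sense();print(s['tcp_pos'],s['wrist_force'])
im,d,p=cap('wrist','w13.png');P=cloud(d,p).reshape(-1,3);t=s['tcp_pos']
k=np.isfinite(P).all(1)&(np.hypot(P[:,0]-t[0],P[:,1]-t[1])<.055)&(abs(P[:,1]-t[1])<.03)
h,e=np.histogram(P[k][:,2],bins=np.arange(0,.2,.004));print([(round(b,3),int(c)) for b,c in zip(e,h) if c>100])
Q=P[k];q=Q[(Q[:,2]>.125)&(Q[:,2]<.14)];print('handle top',np.median(q[:,2]))
```

```text
[0.47598875 0.10483359 0.16139623] [-12.55250993   1.00504403  27.68158524]
[(np.float64(0.0), 560), (np.float64(0.012), 1014), (np.float64(0.06), 117), (np.float64(0.064), 117), (np.float64(0.068), 104), (np.float64(0.076), 500), (np.float64(0.08), 1450), (np.float64(0.084), 141), (np.float64(0.088), 161), (np.float64(0.092), 776), (np.float64(0.096), 288), (np.float64(0.1), 230), (np.float64(0.104), 260), (np.float64(0.108), 276), (np.float64(0.112), 345), (np.float64(0.116), 399), (np.float64(0.12), 949), (np.float64(0.124), 2424), (np.float64(0.128), 5221), (np.float64(0.136), 356), (np.float64(0.14), 620), (np.float64(0.144), 144), (np.float64(0.148), 151), (np.float64(0.152), 170), (np.float64(0.156), 211), (np.float64(0.16), 182), (np.float64(0.164), 478), (np.float64(0.168), 758), (np.float64(0.172), 1841), (np.float64(0.176), 5833), (np.float64(0.18), 2322), (np.float64(0.184), 5245), (np.float64(0.188), 2946), (np.float64(0.192), 2523)]
handle top 0.12958812152325422
```

View pics/w13.png

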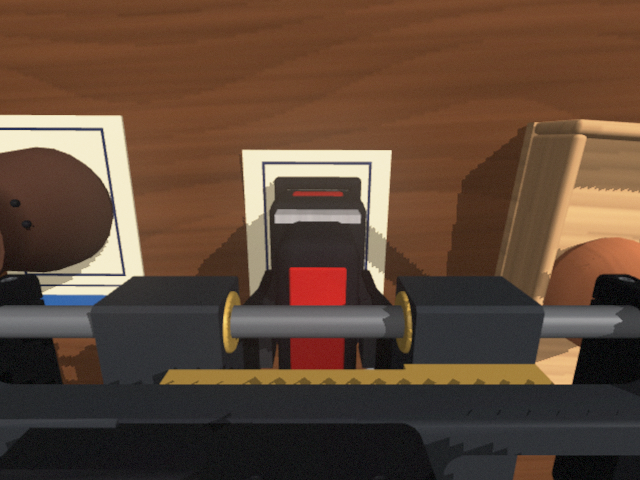

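The head is at its stop: handle top at about 0.130–0.131 (131 mm expected), force step to 31 N, 28 mm travel, and the foot inside the outline. I lift off.

>>> move_arm([
  [[0, 0, 0, 0, 0, 0.12, 0], [0, 0, 0, 0, 0, 0.15, 0], [0, 0, 0, 0, 0, 0.15, 0], [0, 0, 0, 0, 0, 0.2, 0], [0, 0, 0, 0, 0, 0.3, 0], [0, 0, 0, 0, 0, 0.4, 0], [0, 0, 0, 0, 0, 0.4, 0], [0, 0, 0, 0, 0, 0.4, 0], [0, 0, 0, 0, 0, 0.3, 0], [0, 0, 0, 0, 0, 0.1, 0], [0, 0, 0, 0, 0, 0, 0]],
])

```text
time_s: 24.55
tcp_pos: [0.4746, 0.1045, 0.3177]
ee_rot: [[0.003, 0.054, 0.999], [-0.0, 0.999, -0.054], [-1.0, -0.0, 0.003]]
wrist_force: [0.2, 0.2, -4.3]
gripper_width: 0.392
```

```bash
python3 ft.py w14
python3 - <<'E'
from m2 import *
im,d,p=cap('side');cv2.imwrite('pics/sd14c.png',cv2.resize(im[240:360,250:410,::-1],None,fx=4.5,fy=4.5,interpolation=cv2.INTER_CUBIC))
im,d,p=cap('scene'); np.savez('/tmp/s14',im=im,d=d,K=p['mtx'],T=p['pose'])
W=cloud(d,p);
m=(abs(W[...,2]-.018)<.006)&(im.max(2)<70)&(W[...,0]>.36)&(W[...,0]<.6)&(W[...,1]>-.48)&(W[...,1]<-.24)
nl,l,st,_=cv2.connectedComponentsWithStats(m.astype(np.uint8));Q=W[l==1+st[1:,4].argmax()]
print('mat',len(Q),cv2.minAreaRect((Q[:,:2]*1000).astype(np.float32)))
E
```

```text
[0.47456294 0.10452819 0.31774567] jaw 86.92989807143925 fix [0.00218229 0.0185148 ] [ 0.17686607  0.17754473 -4.33393022]
foot 1130 ((433.17999267578125, 107.45851135253906), (59.83986282348633, 14.586322784423828), 85.90291595458984) 0.13205828232204364
hood 3491 ((470.45733642578125, 105.40736389160156), (50.26816177368164, 81.3677978515625), 86.78504180908203) 0.19964158687876157
mat 318 ((460.2469482421875, -398.9715576171875), (56.84566879272461, 117.7166976928711), 58.977359771728516)
```

View pics/w14.png

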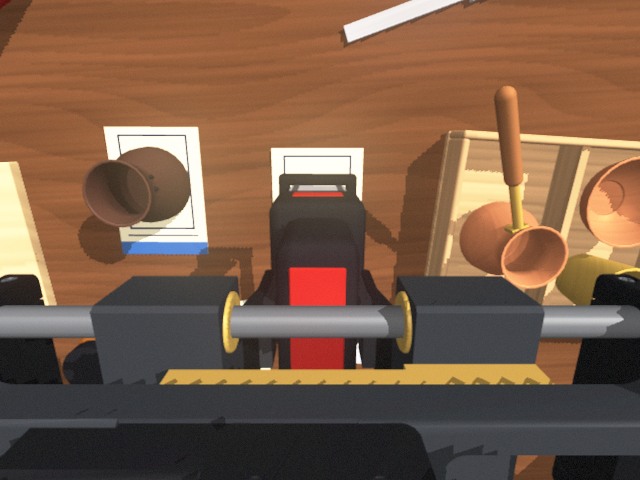

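View pics/sd14c.png

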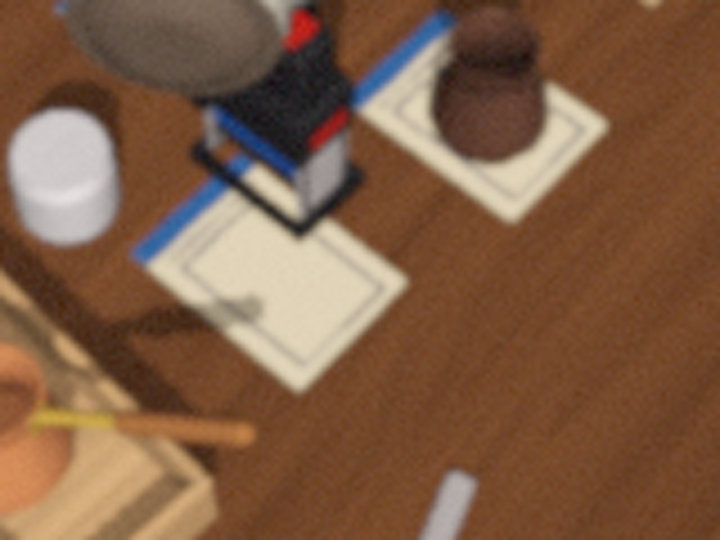

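No mark is visible yet; the stamp hides part of the card. I shift aside and look at the card directly.

>>> move_arm([
  [[0, 0.02, 0, 0, -0.2, 0, 0], [0, 0, 0, 0, -0.4, 0, 0], [0, 0, 0, 0, -0.5, 0, 0], [0, 0, 0, 0, -0.4, 0, 0], [0, 0, 0, 0, -0.2, 0, 0], [0, 0, 0, 0, 0, 0, 0]],
])

```text
time_s: 25.45
tcp_pos: [0.4728, -0.0032, 0.314]
ee_rot: [[-0.008, 0.054, 0.999], [-0.004, 0.999, -0.054], [-1.0, -0.004, -0.008]]
wrist_force: [0.0, 0.8, -4.1]
gripper_width: 0.39
```

```bash
python3 st.py w15;python3 - <<'E'
from h import *
im=cv2.imread('pics/w15.png');cv2.imwrite('pics/w15c.png',cv2.resize(im[120:300,380:600],None,fx=3.3,fy=3.3,interpolation=cv2.INTER_CUBIC))
im,d,p=cap('scene');cv2.imwrite('pics/sc15c.png',cv2.resize(im[180:270,300:420,::-1],None,fx=6,fy=6,interpolation=cv2.INTER_CUBIC))
E
```

```text
[ 0.47281495 -0.00316561  0.31398464] jaw ang 86.9255954647577 tiltfix(units) [ 0.02730181 -0.06024584]
```

View pics/w15.png

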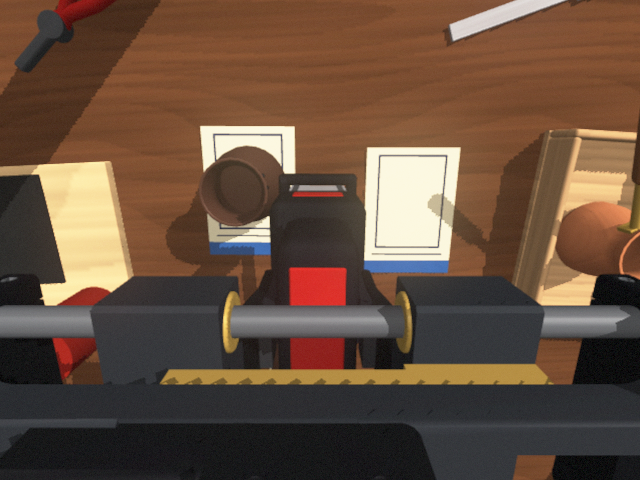

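View pics/sc15c.png

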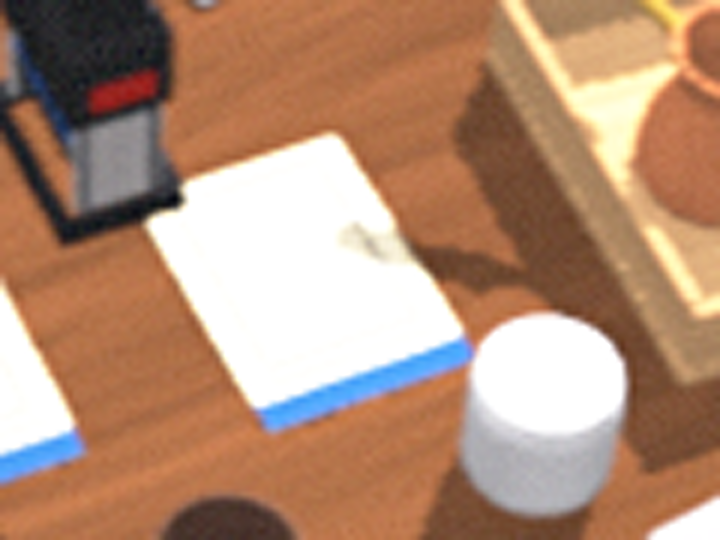

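The print isn't drawn in any picture; only the pot handle's shadow shows in the box. The force step and the head height agree on a full press, so I don't stamp again. I return the stamp to its mat, higher up to clear the pencils.

>>> move_arm([
  [[0.03, -0.06, 0.1, 0, -0.2, 0.3, 0], [0, 0, 0.3, 0, -0.4, 0.4, 0], [0, 0, 0.3, 0, -0.5, 0.3, 0], [0, 0, 0.3, 0, -0.5, 0.1, 0], [0, 0, 0.3, 0, -0.5, 0, 0], [0, 0, 0.3, 0, -0.5, 0, 0], [0, 0, 0.3, 0.02, -0.5, 0, 0], [0, 0, 0.3, 0.02, -0.5, 0, 0], [0, 0, 0.2, 0.02, -0.5, 0, 0], [0, 0, 0.1, 0.02, -0.5, 0, 0], [0, 0, 0, 0, -0.5, 0, 0], [0, 0, 0, 0, -0.3, 0, 0], [0, 0, 0, 0, -0.2, 0, 0], [0, 0, 0, 0, 0, 0, 0], [0, 0, 0, 0, 0, 0, 0]],
])

```text
time_s: 27.42
tcp_pos: [0.4828, -0.337, 0.3799]
ee_rot: [[0.0, -0.323, 0.946], [0.005, 0.946, 0.323], [-1.0, 0.005, 0.002]]
wrist_force: [-0.0, 0.2, -3.5]
gripper_width: 0.392
```

```bash
python3 ft.py w16
```

```text
[ 0.48284105 -0.33702571  0.37988692] jaw 108.85584440579846 fix [-0.03730344  0.00335722] [-0.02784078  0.17397669 -3.47436299]
foot 1098 ((443.5393371582031, -348.7875061035156), (14.240714073181152, 59.62814712524414), 18.223974227905273) 0.19419015441761545
hood 3495 ((479.1631774902344, -337.07305908203125), (81.76232147216797, 50.11984634399414), 18.466947555541992) 0.2619437838538059
```

View pics/w16.png

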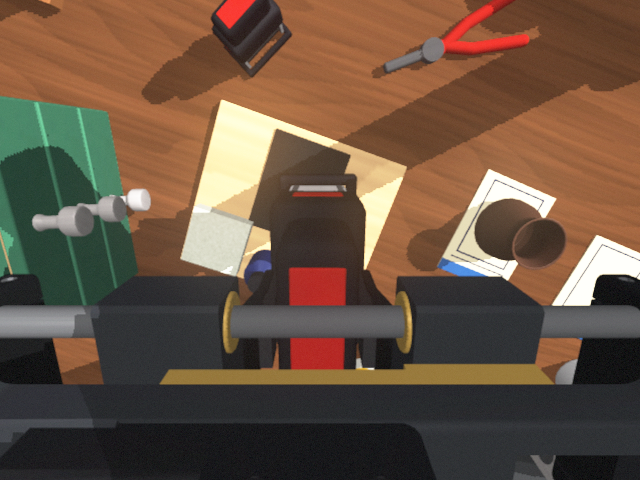

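>>> move_arm([
  [[-0.03, 0, 0.08, -0.04, -0.21, 0, 0], [0, 0, 0, -0.04, -0.2, 0, 0], [0, 0, 0, 0, 0, 0, 0], [0, 0, 0, 0, 0, -0.3, 0], [0, 0, 0, 0, 0, -0.4, 0], [0, 0, 0, 0, 0, -0.4, 0], [0, 0, 0, 0, 0, -0.4, 0], [0, 0, 0, 0, 0, -0.4, 0], [0, 0, 0, 0, 0, -0.3, 0], [0, 0, 0, 0, 0, -0.1, 0], [0, 0, 0, 0, 0, 0, 0], [0, 0, 0, 0, 0, 0, 0]],
])

```text
time_s: 28.98
tcp_pos: [0.4779, -0.3639, 0.241]
ee_rot: [[0.006, -0.334, 0.943], [-0.002, 0.943, 0.334], [-1.0, -0.004, 0.005]]
wrist_force: [0.6, 0.4, -3.5]
gripper_width: 0.389
```

```bash
python3 ft.py w17
python3 - <<'E'
from h import *
im,d,p=cap('scene');cv2.imwrite('pics/sc17c.png',cv2.resize(im[190:340,100:300,::-1],None,fx=4,fy=4,interpolation=cv2.INTER_CUBIC))
E
```

```text
[ 0.47788557 -0.3639496   0.24104174] jaw 109.51757711389938 fix [0.01435923 0.0436393 ] [ 0.5601074   0.42279011 -3.46112409]
foot 1101 ((439.5627136230469, -377.2403259277344), (14.337435722351074, 59.859676361083984), 18.611026763916016) 0.055367571533288085
hood 3491 ((475.22784423828125, -364.578369140625), (82.91493225097656, 50.164833068847656), 18.616146087646484) 0.12255194145943221
```

View pics/sc17c.png

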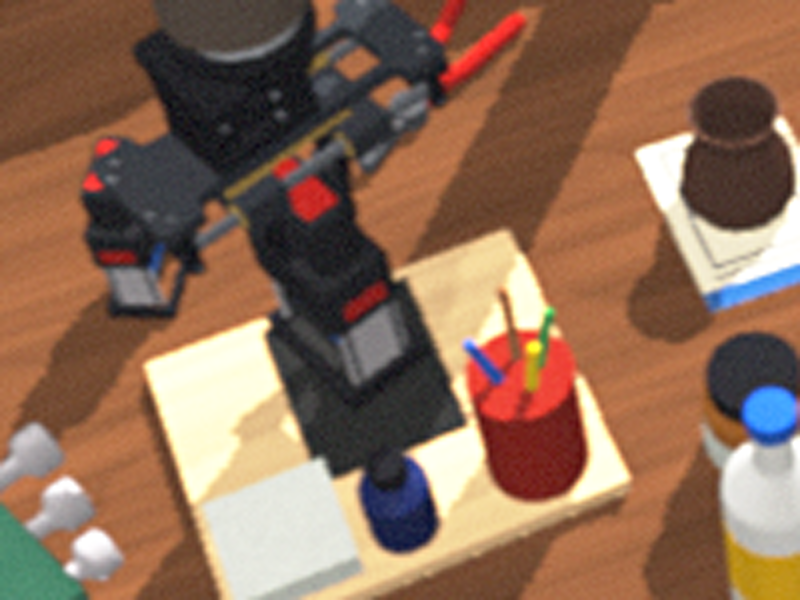

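View pics/w17.png

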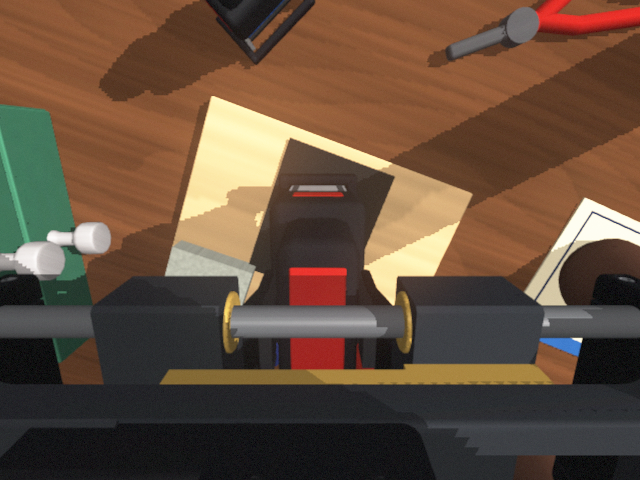

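>>> move_arm([
  [[0.01, 0.04, 0, 0.03, 0.05, -0.1, 0], [0, 0, 0, 0, 0, -0.15, 0], [0, 0, 0, 0, 0, -0.1, 0], [0, 0, 0, 0, 0, -0.05, 0], [0, 0, 0, 0, 0, 0, 0]],
])

```text
time_s: 29.7
tcp_pos: [0.4799, -0.3606, 0.2159]
ee_rot: [[0.001, -0.334, 0.942], [-0.001, 0.942, 0.334], [-1.0, -0.001, 0.001]]
wrist_force: [-0.0, -0.3, -4.2]
gripper_width: 0.388
```

>>> move_arm([
  [[0, 0, 0, 0, 0, -0.06, 0], [0, 0, 0, 0, 0, -0.05, 0], [0, 0, 0, 0, 0, -0.03, 0], [0, 0, 0, 0, 0, -0.02, 0]],
])

```text
time_s: 30.2
tcp_pos: [0.4801, -0.3608, 0.2061]
ee_rot: [[0.002, -0.334, 0.942], [-0.001, 0.942, 0.334], [-1.0, -0.002, 0.001]]
wrist_force: [-0.0, 0.4, -3.8]
gripper_width: 0.389
```

>>> move_arm([
  [[0, 0, 0, 0, 0, -0.03, 0], [0, 0, 0, 0, 0, -0.02, 0]],
])

```text
time_s: 30.45
tcp_pos: [0.4801, -0.361, 0.2055]
ee_rot: [[0.002, -0.335, 0.942], [-0.002, 0.942, 0.335], [-1.0, -0.003, 0.001]]
wrist_force: [-2.5, 1.9, 4.2]
gripper_width: 0.385
```

Landed on the mat. I release and rise.

>>> move_arm([
  [[0, 0, 0, 0, 0, 0.01, 0], [0, 0, 0, 0, 0, 0, 0.5], [0, 0, 0, 0, 0, 0, 0.6], [0, 0, 0, 0, 0, 0, 1], [0, 0, 0, 0, 0, 0, 1], [0, 0, 0, 0, 0, 0, 1], [0, 0, 0, 0, 0, 0, 1]],
])

```text
time_s: 31.32
tcp_pos: [0.4819, -0.362, 0.207]
ee_rot: [[0.008, -0.335, 0.942], [-0.006, 0.942, 0.336], [-1.0, -0.008, 0.005]]
wrist_force: [-0.5, -0.6, -0.9]
gripper_width: 0.952
```

>>> move_arm([
  [[0, 0, 0, 0, 0, 0.15, 1], [0, 0, 0, 0, 0, 0.3, 1], [0, 0, 0, 0, 0, 0.5, 1], [0, 0, 0, 0, 0, 0.6, 1], [0, 0, 0, 0, 0, 0.4, 1], [0, 0, 0, -0.3, 0.2, 0.2, 1], [0, 0, 0, -0.5, 0.4, 0, 1], [0, 0, 0, -0.3, 0.3, 0, 1], [0, 0, 0, 0, 0, 0, 1]],
])

```text
time_s: 32.45
tcp_pos: [0.4138, -0.3071, 0.346]
ee_rot: [[0.014, -0.336, 0.942], [-0.01, 0.942, 0.336], [-1.0, -0.014, 0.01]]
wrist_force: [-0.2, 0.2, 0.5]
gripper_width: 1.0
```

Run:
```python
from m2 import *
print(r.sense()['tcp_pos'])
im,d,p=cap('scene','sc18.png'); np.savez('/tmp/s18',im=im,d=d,K=p['mtx'],T=p['pose'])
im,d,p=cap('side','sd18.png')
im,W,K,T=load('s18');P=W.reshape(-1,3)
for lo,hi in [(.165,.182),(.12,.135)]:
    k=np.isfinite(P).all(1)&(P[:,2]>lo)&(P[:,2]<hi)&(P[:,0]>.40)&(P[:,0]<.55)&(P[:,1]>-.43)&(P[:,1]<-.315)
    Q=P[k];
    if len(Q): print(len(Q),cv2.minAreaRect((Q[:,:2]*1000).astype(np.float32)),np.median(Q[:,2]))
k=np.isfinite(P).all(1)&(np.hypot(P[:,0]-.517,P[:,1]-.308)<.05)&(P[:,2]>.06)
q=P[k];print('pot rim max',np.percentile(q[:,2],98));q=q[(q[:,2]>.09)&(q[:,2]<.101)];print(circ(q))
cv2.imwrite('pics/sc18c.png',cv2.resize(im[200:350,110:310,::-1],None,fx=4,fy=4,interpolation=cv2.INTER_CUBIC))
```

```text
[ 0.41384022 -0.30711353  0.34604605]
344 ((483.3153991699219, -362.4598083496094), (69.55392456054688, 34.627227783203125), 18.86317253112793) 0.17371693713066938
256 ((482.6508483886719, -361.5378112792969), (85.80960083007812, 50.830501556396484), 19.10706901550293) 0.1272087876418765
pot rim max 0.09739880048530898
(array([0.5177355 , 0.30527586]), np.float64(0.03135138626604327))
```

View pics/sc18c.png

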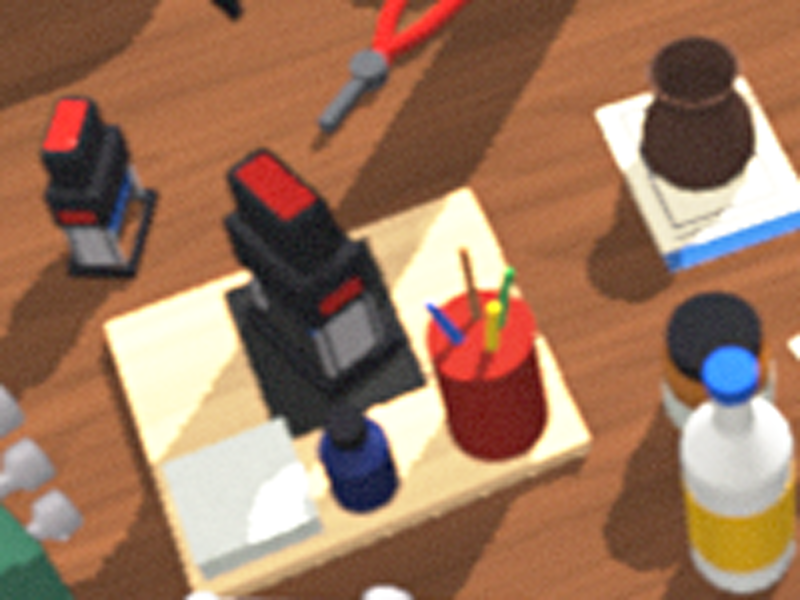

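View pics/sd18.png

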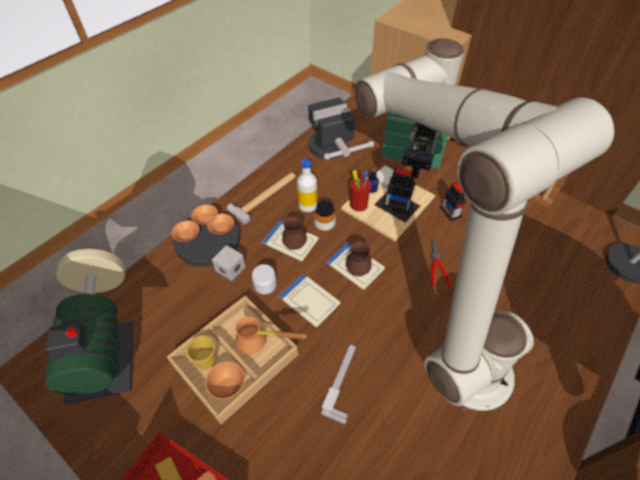

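View pics/sc18.png

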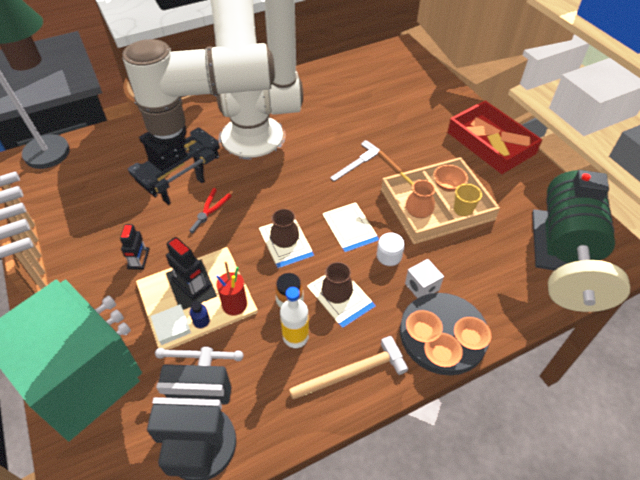

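The stamp stands on the mat, head up: the top reads 0.1737 before and after, and its position is about 3 mm from the original. The pot is upright in the compartment and everything else looks undisturbed. I hand in.

```bash
python3 -c "
from station import r
print(r.finish_job())"
```

```text
the job is handed in; nothing more can be done
None
```

I carried out every step and handed the job in at about 33 s. One check stays open: no print was visible on card 3 in any picture I took after pressing.

- **Pot:** The copper pot stands upright in the crate's empty compartment, set down with a brief peak of about 8.5 N. Its axis is near (0.518, 0.305) and its rim about 97 mm above the bench, against 96 mm expected.
- **Stamping:** I pressed the larger stamp once, inside the box of card 3, the card the pot had stood on. The foot was about 1 mm off the box centre and well under 1° off square.
- **Full press:** The head went all the way down. The tool dropped about 28 mm after contact, the handle top read 130 mm against 131 mm expected, and the force jumped to about 31 N at the stop. On that evidence I did not press a second time.
- **Stamp:** It is back on its mat, upright with the head up. Its top height reads the same as at the start, and it sits about 3 mm from where it was.
- **Everything else:** In the last scene and side pictures nothing else had visibly moved, and the robot was touching nothing. I compared these by eye only.

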